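# Punch an orientation dot into a resin mount

### The arm

A 7-joint arm with a two-finger parallel gripper is mounted at the origin on the work surface; the furniture and walls round the work are solid. World frame = base frame: x ahead of the robot, y to its left, z up, the work surface at z = 0. Lengths are in m, angles in rad, forces in N, time in s.
With the tool pointing down it reaches from about 0.425 to 1.025 m from the base axis. Payload 9.4 kg.
Tool frame: the origin (TCP) lies midway between the tips of the shut fingers; the grasp point (between the pads) lies 19 mm behind it; x points along the fingers, z is the direction in which the jaws open and shut, and the axes are right-handed (so a half turn about x gives the same grasp; the last joint's range is limited). The gripper opens to 85 mm and grips with 20 to 120 N. Pads are 22 mm wide; open, the fingers measure 114 mm over their backs; the gripper's body (76 mm by 85 mm) begins 54 mm behind the grasp point. The pads swing forward as they close: fully open they stand 13 mm farther back than shut.
Start: joints at [-1.34, 0.599, -0.003, 1.599, 0.002, 0.943, -0.08], TCP at [0.22, 0.691, 0.231] pointing down, gripper open.
Joint ranges: [-2.57, 2.57], [-0.35, 1.97], [-1.29, 1.29], [0.11, 2.56], [-1.05, 4.19], [0.11, 1.86], [-2.63, 2.63]. Speed limits (rad/s): [2.22, 2.22, 3.01, 3.01, 3.14, 3.14, 3.14].

### API

Orientations are given as [roll, pitch, yaw] about the fixed x, y, z axes, in that order (R = Rz(yaw) Ry(pitch) Rx(roll)).
In Python, from plant import bot gives the robot as it stands.
- The arm moves only by the shell command python3 -m jog 'ROWS' [FORCE]. ROWS is text: rows parted by semicolons, each of 7 numbers parted by spaces: the shift along the tool's x, y, z in m, then the turn, a rotation vector about the tool's x, y, z in rad, then the opening, from 0 (shut) to 1 (fully open). In form: dx dy dz rx ry rz gripper; .... A call has 1 to 5 rows; each row shifts and turns the commanded pose from where the row before left it, along the tool's axes as they then stand; what a row does not reach is not made up. A row lasts 1/10 s, in which the tool goes at most 50 mm and 8.59 degrees, less where a joint would pass 70% of its speed; a pose out of reach is approached as far as the arm can. A call with a gripper value outside its range is refused whole. The fingers move at their own pace and stop on an object; FORCE is the grip in N (left out, the last holds). Time passes only in rows, so rows that do not move let the fingers close. It gives the time, the measured TCP pose, the force and the opening at its end, in the units of the state.
- bot.sense(): the state, without advancing time (a new reading comes with each control period).
- bot.capture(name): name is "scene" or "top" or "wrist"; returns a dict with "pixels" (480x640x3 uint8, red, green, blue), "camera_matrix" (3x3 intrinsics, pixels), "R" (3x3) and "t" (3): a world point X has camera coordinates R X + t; the wrist camera has in their place "hand_eye" (4x4, takes a point from camera to tool coordinates, whose origin is the TCP and whose axes are the tool frame's). Camera axes: x right, y down, z forward; pixel columns grow to the right and rows downward; lengths in m; the calibration is good to about 2 mm. The wrist camera is an equidistant fisheye: a pixel r from the principal point sees the ray r / f radians off the axis. A picture is of the moment at which its call begins: read the wrist's pose just before it. There is no depth.
- bot.finish_job(): hands the job in, once; it reports no verdict.
Trained networks look in a picture, given as the dict that the camera call returned (one of the last four; its "shot" number tells which), for a name from the list of things; names that differ only in an ending like _2 or _b are one class to them, and where a whole thing is asked for, a point or a joint stands for the part that bears it (a point fixed in the world has none). Each returns a list of dicts, best first, with "confidence" (0 to 1); they miss things now and then, are a little off and sometimes report something else, mostly with a low value. They report only what shows in the picture. A call takes as long as a camera call. They do not tell look-alikes from the thing itself.
- bot.boxes_of(picture, query): "bbox" ([left, top, right, bottom] in pixels, round what is visible of it).
- bot.mark_of(picture, query): "pixel" ([column, row] in pixels: a listed point, or the origin of a listed thing).
The state is a dict: "t": time; "joints": joint angles; "joint_vel": joint speeds; "joint_efforts": joint torques, N m; "position": TCP position; "tcp_rot": TCP orientation; "ft_force": force on the tool from outside, world axes, zero at the start; "ft_torque": the same for the moment, N m; "gripper_width": finger opening in m.
Only numpy, scipy, OpenCV 4.12 (cv2) and the standard library are available. Lean on these libraries where they do the work, as an engineer would, in place of code of your own. Each camera call takes 0.05 s, during which the arm holds its last target.

### The job

Put the thickest resin mount, metal face up, between the vee stop and the jaw of the clamping fixture, and turn the knurled clamp screw clockwise until it seats, so that the jaw holds the mount in the vee. Then take the spring punch, set its point on the resin of the clamped mount, midway between the metal sample and the rim and never on the metal, and press straight down until the punch trips with a snap. Put the punch back upright in its stand; leave the mount clamped and the other things on the desk where they are.

Things in the scene. Friction and masses are not known exactly. Their poses are not given: they have to be found in the camera images.
- mount_thick_mid (a point): centre of the thickest resin mount: a dark upright cylinder 30 mm in diameter and 19 mm high, loose on the desk, with a small light metal sample (about 10 x 10 mm) in the middle of its top face, the rest of that face is resin. The point is half-way up (9.5 mm above its underside); z up
- mount_thin_mid (a point): centre of a thin resin mount, 30 mm in diameter and only 13 mm high, otherwise alike: stays where it is
- mount_thin2_mid (a point): centre of the other thin resin mount, 30 mm in diameter and 13 mm high: stays where it is
- fixture: clamping fixture, fixed on the desk: grey base plate 116 (x) x 72 (y) mm, its top 12 mm above the desk. Origin at the middle of the underside. Its +x points from the clamp screw to the vee stop
- nest (a point): on top of the base plate, where the axis of a 30 mm mount lies once it is clamped home in the vee; axes as the fixture's. The vee stop, 8 mm high, is on the +x side and touches the mount 30 degrees either side of +x. Beside the mount, at +-y, nothing stands: hold it across y. The jaw pad comes from -x, so set the mount down 1 to 2 mm to the -x side of this point; the jaw pushes it home
- clamp_screw_head (a point): centre of the knurled head of the clamp screw: upright cylinder 25 mm in diameter and 14 mm high, its middle 45 mm above the desk, 46 mm to the -x side of the nest
- clamp_screw (a joint): angle of the clamp screw in rad, growing as it is turned clockwise seen from above; starts at 0.15 to 0.45. Turns at 0.12 N m; the sprung pad meets a mount that lies in the vee at about 1.2, from there it grows stiffer, and at 1.6 it is seated and stops hard. It stays where it is left
- punch_grip (a point): middle of the knurled barrel (16 mm thick) of the spring punch, a loose steel hand tool 110 mm long, standing in its stand, z up along its axis. It is 79 mm above the resting point and 31 mm below the cap's top. A collar 29 mm wide and 5 mm thick has its top 24 mm below this point; below are a 16 mm body, a cone and the 5 mm point. In the stand its cap is 120 mm above the desk
- punch_tip (a point): the end of the punch's point, on the punch's axis, 79 mm below punch_grip at rest; it moves up into the punch when pressed
- punch_point (a joint): trip of the punch: 0 m cocked, 0.006 m tripped. Pressed on the work, the point yields against a spring from 5 N; after about 8 mm, at 12 to 14 N, it trips: the striker jumps 6 mm and the force falls to some 7 N. It bottoms hard after 18 mm in all, and cocks itself again when lifted
- stand_mouth (a point): centre of the rim of the punch's stand, fixed on the desk: an upright dark steel tube 33 mm outside, 22 mm inside, on a round foot 60 mm in diameter. Rim 60 mm above the desk. The punch hangs in it point down with its collar lying on the rim, the collar's underside 29 mm below punch_grip
- loupe: black stand loupe, 40 mm in diameter and 36 mm high, origin under its centre: stays where it is
- jaw_pad: black sprung jaw pad of the fixture, 17 mm wide and 12 mm high (top 24.5 mm above the desk). With the screw at 0 its face stands 21 mm from the nest on the -x side, 5 mm less for every radian turned
Not all that is in view belongs to the job. What is shaped like the part that bears mount_thick_mid but orange is not meant.

How it is judged:
On the way, in this order (a step that is already met when the one before it is completed fails the run):
1. the thick mount stands in the fixture, upright, let go (x of mount_thick_mid in the frame of nest between -0.007 and 0.003 m and y of mount_thick_mid in the frame of nest between -0.005 and 0.005 m and z of mount_thick_mid in the frame of nest below 0.0115 m and angle between mount_thick_mid's own z axis and vertical below 0.1 rad and contact force between the fingers and mount_thick below 0.2 N), for 0.1 s.
2. the clamp screw is seated and the jaw holds the mount home in the vee (value of joint clamp_screw above 1.42 rad and contact force between jaw_pad and mount_thick above 5 N and horizontal distance between mount_thick_mid and nest below 0.0025 m), for 0.1 s.
3. the punch has tripped with its point on the resin of the clamped mount, between metal and rim (value of joint punch_point above 0.0045 m and contact force between punch and mount_thick above 2 N and horizontal distance between punch_tip and mount_thick_mid between 0.0065 and 0.0145 m and angle between punch_grip's own z axis and vertical below 0.15 rad and contact force between jaw_pad and mount_thick above 5 N), for 0.02 s.
At the end, for the whole second after the job is handed in: Thick mount upright in the vee within 2.5 mm, screw within 0.18 rad of its stop, jaw pressing it with over 5 N; punch tripped 6.5 to 14.5 mm from the centre of the clamped mount, then hanging upright and still in its stand, collar on the rim within 3 mm (all of step 2 and angle between each of mount_thick_mid, punch_grip's own z axis and vertical below 0.1 rad and horizontal distance between punch_grip and stand_mouth below 0.006 m and z of punch_grip in the frame of stand_mouth below 0.032 m and linear speed of each of punch, mount_thick below 0.02 m/s); the robot touches nothing.
It fails at once if the punch was pressed on the metal sample (contact force between punch and mount_thick above 3 N and horizontal distance between punch_tip and mount_thick_mid below 0.0055 m).
It fails at once if a thin mount or the loupe was moved (distance of any of mount_thin_mid, mount_thin2_mid, loupe from where it was at the start of the episode above 0.012 m).
It also fails if it takes over 56 s, if anything falls off the work surface, if the arm or the gripper's body presses on something with over 40 N, if the wrist force passes 120 N, or if a joint passes its speed limit or range.

## Working session

There is one attempt and no reset: what is moved stays moved. The work goes in short steps, Python scripts to look and compute and a shell command to move; the robot and the scene stay as the last step left them, time stands still between calls to the robot, and variables do not carry over. Pictures are saved under pics/ and viewed, and the job is handed in when it is done.

```bash
ls; mkdir -p pics
cat > h.py <<'E'
import numpy as np, cv2
from plant import bot
from scipy.spatial.transform import Rotation as Ro
def save(p,n): cv2.imwrite(f'pics/{n}.png', p['pixels'][:,:,::-1])
def ray(p,px):
    K=np.array(p['camera_matrix']);R=np.array(p['R']);t=np.array(p['t'])
    d=np.linalg.inv(K)@np.array([px[0],px[1],1.]); return -R.T@t, R.T@d
def onz(p,px,z):
    c,d=ray(p,px); s=(z-c[2])/d[2]; return c+s*d
def proj(p,X):
    K=np.array(p['camera_matrix']); x=K@(np.array(p['R'])@np.array(X)+np.array(p['t'])); return x[:2]/x[2]
def tri(rs):
    A=np.zeros((3,3));b=np.zeros(3)
    for c,d in rs:
        d=d/np.linalg.norm(d);M=np.eye(3)-np.outer(d,d);A+=M;b+=M@c
    return np.linalg.solve(A,b)
def wray(p,px,s):
    K=np.array(p['camera_matrix']);x=(px[0]-K[0,2])/K[0,0];y=(px[1]-K[1,2])/K[1,1]
    r=np.hypot(x,y); d=np.array([x/r*np.sin(r),y/r*np.sin(r),np.cos(r)]) if r>0 else np.array([0,0,1.])
    H=np.array(p['hand_eye']);T=Ro.from_euler('xyz',s['tcp_rot']).as_matrix()
    return np.array(s['position'])+T@H[:3,3], T@H[:3,:3]@d
def wonz(p,px,s,z):
    c,d=wray(p,px,s); return c+(z-c[2])/d[2]*d
def wproj(p,X,s):
    H=np.array(p['hand_eye']);T=Ro.from_euler('xyz',s['tcp_rot']).as_matrix()
    v=H[:3,:3].T@(T.T@(np.array(X)-np.array(s['position']))-H[:3,3])
    th=np.arctan2(np.hypot(v[0],v[1]),v[2]);u=v[:2]/np.hypot(v[0],v[1])*th
    K=np.array(p['camera_matrix']); return np.array([K[0,0]*u[0]+K[0,2],K[1,1]*u[1]+K[1,2]])
E
python3 - <<'E'
from h import *
print(bot.sense())
a=bot.capture('scene');b=bot.capture('top');save(a,'s0');save(b,'t0')
for n in ['mount_thick_mid','mount_thin_mid','fixture','nest','clamp_screw_head','punch_grip','stand_mouth','loupe','jaw_pad','punch_tip']:
    for k,p in (('s',a),('t',b)):
        print(n,k,[(np.round(m['pixel']).tolist(),round(m['confidence'],2)) for m in bot.mark_of(p,n)])
E
```

```text
pics
{'t': 0.0, 'joints': array([-1.33969657,  0.60013317, -0.00255489,  1.60013019,  0.00179277,
        0.9428869 , -0.07980893]), 'joint_vel': array([ 1.24415666e-03, -3.64664274e-04, -2.74985050e-03, -1.15559487e-03,
       -7.85866743e-04,  9.67227572e-04,  5.18333896e-05]), 'joint_efforts': array([-8.17667533e-04, -7.76463318e+01,  1.56549588e+00, -2.58001667e+01,
        1.24388569e-02,  9.31805174e-03, -8.39805921e-06]), 'position': array([0.21951265, 0.69047771, 0.23041086]), 'tcp_rot': array([-3.05773659,  1.569241  , -1.79468507]), 'ft_force': array([ 0.52061229, -1.25020294, -0.58288371]), 'ft_torque': array([0.01324491, 0.03990995, 0.0154529 ]), 'gripper_width': 0.08526378014084665}
mount_thick_mid s [([286.0, 250.0], 0.77), ([330.0, 270.0], 0.73), ([360.0, 256.0], 0.73), ([268.0, 276.0], 0.54)]
mount_thick_mid t [([301.0, 288.0], 0.82), ([345.0, 251.0], 0.78), ([365.0, 221.0], 0.71), ([421.0, 216.0], 0.59), ([293.0, 254.0], 0.52)]
mount_thin_mid s [([235.0, 265.0], 0.56)]
mount_thin_mid t [([263.0, 286.0], 0.66)]
fixture s [([418.0, 286.0], 0.97), ([327.0, 303.0], 0.54)]
fixture t [([420.0, 226.0], 0.83)]
nest s [([435.0, 276.0], 0.67)]
nest t [([426.0, 212.0], 0.62)]
clamp_screw_head s [([415.0, 276.0], 0.69), ([432.0, 275.0], 0.41), ([329.0, 301.0], 0.18)]
clamp_screw_head t [([415.0, 229.0], 0.51)]
punch_grip s [([331.0, 192.0], 0.77)]
punch_grip t [([316.0, 193.0], 0.61)]
stand_mouth s [([330.0, 208.0], 0.64)]
stand_mouth t [([320.0, 194.0], 0.59)]
loupe s [([340.0, 338.0], 0.73)]
loupe t [([389.0, 315.0], 0.9), ([319.0, 195.0], 0.49)]
jaw_pad s [([430.0, 279.0], 0.4)]
jaw_pad t [([422.0, 214.0], 0.45), ([388.0, 314.0], 0.36)]
punch_tip s [([330.0, 208.0], 0.32)]
punch_tip t [([425.0, 213.0], 0.59)]
```

View pics/s0.png

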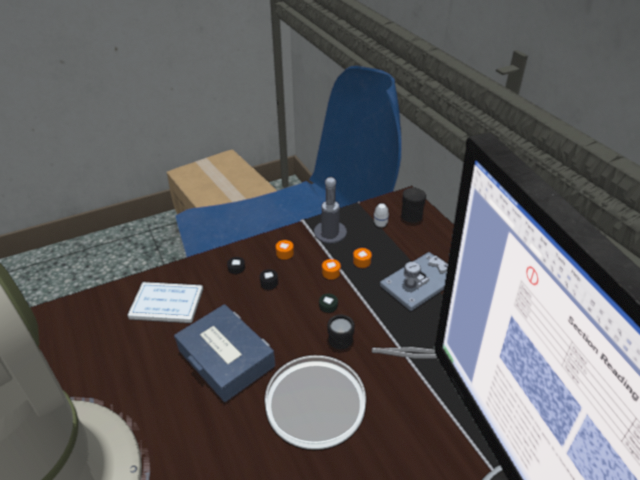

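View pics/t0.png

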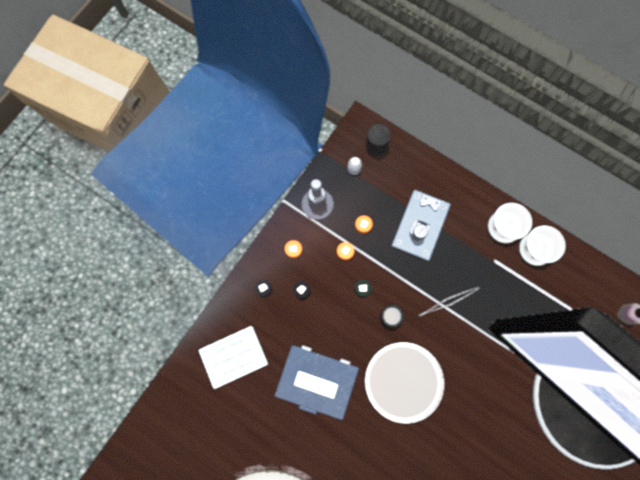

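Run:
```python
import cv2
a=cv2.imread('pics/s0.png')[170:370,210:510];b=cv2.imread('pics/t0.png')[170:350,240:480]
cv2.imwrite('pics/s0z.png',cv2.resize(a,(798,532),interpolation=cv2.INTER_CUBIC))
cv2.imwrite('pics/t0z.png',cv2.resize(b,(800,600),interpolation=cv2.INTER_CUBIC))
```

```text
(no output)
```

View pics/s0z.png

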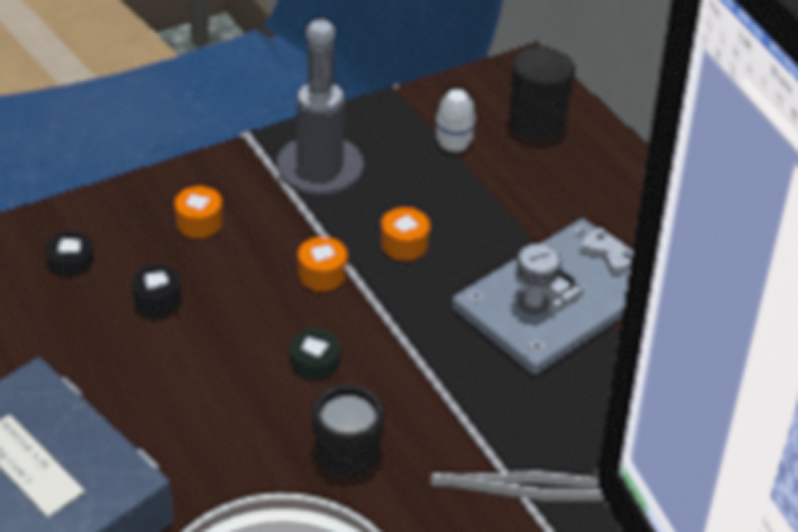

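View pics/t0z.png

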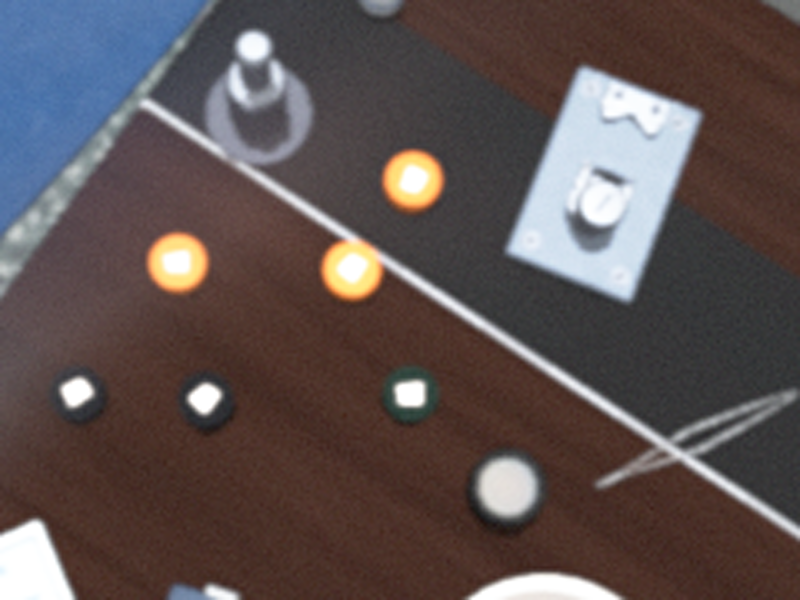

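Run:
```python
from h import *
a=bot.capture('scene');b=bot.capture('top')
s=bot.sense();w=bot.capture('wrist');save(w,'w0')
L={'A':((235.9,262.1),(262.8,287.3)),'B':((268.3,275.3),(301.5,289.4)),'C':((328.4,300.1),(363,287.9)),
'O1':((284.5,245.8),(293.4,248.9)),'O2':((331,264.8),(345.5,250.3)),'O3':((362,253.5),(364,224)),
'cap':((330.5,181),(316.3,183.5)),'screwtop':((412.5,267),(419.5,231))}
print('camS',-np.array(a['R']).T@a['t'],'camT',-np.array(b['R']).T@b['t'])
for k,(u,v) in L.items(): 
    X=tri([ray(a,u),ray(b,v)]); print(k,X.round(4),(proj(a,X)-u).round(1),(proj(b,X)-v).round(1))
print('hand', np.round(w['hand_eye'],3),np.round(w['camera_matrix'],1))
c=np.array([(586,68),(702,115),(631,300),(508,252)])/3.333+[240,170]
C=[onz(b,q,.012) for q in c]; print(np.round(C,4),np.mean(C,0),[np.linalg.norm(C[i]-C[i-1]) for i in range(4)])
d=(C[0]+C[1]-C[2]-C[3]);print(np.degrees(np.arctan2(d[1],d[0])))
```

```text
camS [-0.06168911 -0.44739955  0.65626608] camT [ 0.32048675 -0.0751077   0.90588837]
A [0.4243 0.0487 0.0154] [ 0.6 -0.1] [-0.4  0.4]
B [ 0.4248 -0.0207  0.0208] [ 0.7 -0.1] [-0.5  0.4]
C [ 0.4364 -0.1299  0.0148] [ 0.4 -0.1] [-0.3  0.2]
O1 [ 0.4968 -0.0005  0.0218] [ 0.4 -0.1] [-0.3  0.2]
O2 [ 0.5009 -0.094   0.0214] [ 0.5 -0.1] [-0.4  0.3]
O3 [ 0.5516 -0.1243  0.0231] [ 0.5 -0.1] [-0.4  0.3]
cap [ 0.5898 -0.0363  0.1176] [ 0.7 -0.2] [-0.6  0.5]
screwtop [ 0.5392 -0.2211  0.0515] [-0.1  0. ] [ 0.1 -0. ]
hand [[ 0.    -0.273  0.962 -0.142]
 [-0.001 -0.962 -0.273  0.069]
 [ 1.    -0.001 -0.    -0.   ]
 [ 0.     0.     0.     1.   ]] [[371.6   0.  322.2]
 [  0.  371.6 240.8]
 [  0.    0.    1. ]]
[[ 0.6266 -0.2183  0.012 ]
 [ 0.6039 -0.2836  0.012 ]
 [ 0.4965 -0.2473  0.012 ]
 [ 0.5183 -0.1795  0.012 ]] [ 0.56130828 -0.23216601  0.012     ] [np.float64(0.1150364067430212), np.float64(0.06908885127387096), np.float64(0.11333424652012854), np.float64(0.071188764058224)]
-19.191266171110218
```

View pics/w0.png

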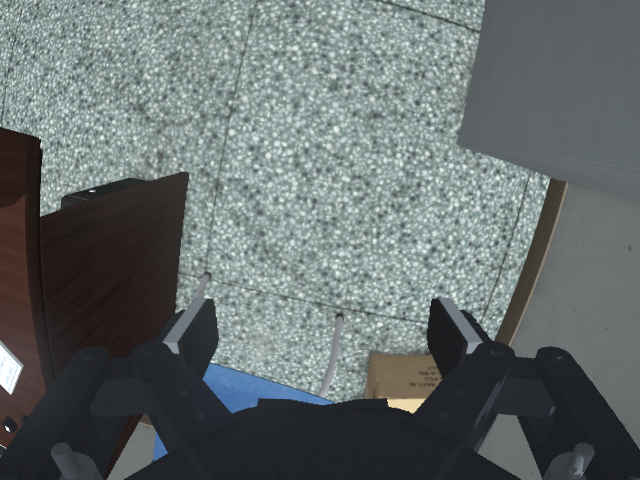

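```bash
cat >> h.py <<'E'
FY=-19.2
def Rt(yawdeg,sgn=1):
    # tool x down, tool z = sgn*fixture y axis
    a=np.radians(yawdeg); z=sgn*np.array([-np.sin(a),np.cos(a),0]); x=np.array([0,0,-1.]); y=np.cross(z,x)
    return np.column_stack([x,y,z])
def plan(target,R=None,s=None):
    s=s or bot.sense(); T=Ro.from_euler('xyz',s['tcp_rot']).as_matrix()
    print('pos',np.round(s['position'],4),'F',np.round(s['ft_force'],1),'w',round(s['gripper_width'],4),'t',s['t'],'j',np.round(s['joints'],2))
    dt=T.T@(np.array(target)-s['position'])
    print('tool shift mm',np.round(dt*1000,1),'n',np.linalg.norm(dt)/.05)
    if R is not None:
        rv=Ro.from_matrix(T.T@R).as_rotvec(); print('rotvec',np.round(rv,4),'deg',np.degrees(np.linalg.norm(rv)))
E
python3 - <<'E'
from h import *
s=bot.sense();T=Ro.from_euler('xyz',s['tcp_rot']).as_matrix();print(T.round(3))
for g in (1,-1): plan([.5,-.02,.23],Rt(FY,g),s)
E
```

```text
[[ 0.    -0.953  0.303]
 [-0.     0.303  0.953]
 [-1.    -0.    -0.   ]]
pos [0.2197 0.6909 0.2313] F [0.8 0.4 0.3] w 0.0854 t 1.25 j [-1.34  0.6  -0.    1.6   0.    0.94 -0.08]
tool shift mm [   1.3 -482.6 -592.6] n 15.284065447474804
rotvec [ 0.0273 -0.      0.    ] deg 1.5637775571583505
pos [0.2197 0.6909 0.2313] F [0.8 0.4 0.3] w 0.0854 t 1.25 j [-1.34  0.6  -0.    1.6   0.    0.94 -0.08]
tool shift mm [   1.3 -482.6 -592.6] n 15.284065447474804
rotvec [-3.1143 -0.     -0.    ] deg 178.43622355130964
```

```bash
R5='0 -0.03 -0.037 0.005 0 0 1;0 -0.03 -0.037 0.005 0 0 1;0 -0.03 -0.037 0.005 0 0 1;0 -0.03 -0.037 0.005 0 0 1;0 -0.03 -0.037 0.007 0 0 1'; echo skip; python3 -m jog '0 -0.03 -0.037 0.005 0 0 1;0 -0.03 -0.037 0.005 0 0 1;0 -0.03 -0.037 0.005 0 0 1;0 -0.03 -0.037 0.005 0 0 1;0 -0.03 -0.037 0.007 0 0 1' 30
```

```text
skip
t: 1.75
position: [0.3049, 0.4666, 0.2315]
tcp_rot: [-0.482, 1.57, 0.754]
ft_force: [1.0, 0.0, -0.3]
gripper_width: 0.0856
```

```bash
python3 -m jog '0 -0.03 -0.037 0 0 0 1;0 -0.03 -0.037 0 0 0 1;0 -0.03 -0.037 0 0 0 1;0 -0.03 -0.037 0 0 0 1;0 -0.03 -0.037 0 0 0 1' 30
```

```text
t: 2.25
position: [0.3857, 0.2426, 0.2316]
tcp_rot: [-0.612, 1.57, 0.625]
ft_force: [1.8, 0.3, 0.4]
gripper_width: 0.0854
```

```bash
python3 -m jog '0 -0.03 -0.037 0 0 0 1;0 -0.03 -0.037 0 0 0 1;0 -0.03 -0.037 0 0 0 1;0 -0.03 -0.037 0 0 0 1;0 -0.03 -0.037 0 0 0 1' 30
python3 - <<'E'
from h import *
s=bot.sense();w=bot.capture('wrist');save(w,'w1')
plan([.425,-.021,.12],Rt(FY),s)
for n in ['mount_thick_mid','nest','clamp_screw_head','punch_grip','stand_mouth','loupe','jaw_pad','punch_tip','fixture']:
    print(n,[(np.round(m['pixel'],1).tolist(),round(m['confidence'],2)) for m in bot.mark_of(w,n)])
E
```

```text
t: 2.75
position: [0.4667, 0.0184, 0.2317]
tcp_rot: [-1.006, 1.57, 0.231]
ft_force: [1.3, 0.5, -0.3]
gripper_width: 0.0855
pos [0.4667 0.0184 0.2317] F [ 1.3  0.5 -0.3] w 0.0855 t 2.75 j [-0.24  0.29  0.1   2.18 -0.05  0.67  1.13]
tool shift mm [111.6  26.5 -51. ] n 2.5111414238758267
rotvec [0.0005 0.0006 0.0009] deg 0.06739984719118401
mount_thick_mid [([228.2, 315.6], 0.78), ([271.2, 182.8], 0.71), ([316.9, 241.3], 0.57), ([233.1, 275.2], 0.55)]
nest [([160.4, 344.9], 0.71)]
clamp_screw_head [([145.7, 345.4], 0.55)]
punch_grip [([311.6, 369.4], 0.9), ([158.6, 345.1], 0.5)]
stand_mouth [([309.8, 349.3], 0.7)]
loupe [([131.6, 201.7], 0.76)]
jaw_pad []
punch_tip []
fixture [([160.3, 345.1], 0.78)]
```

View pics/w1.png

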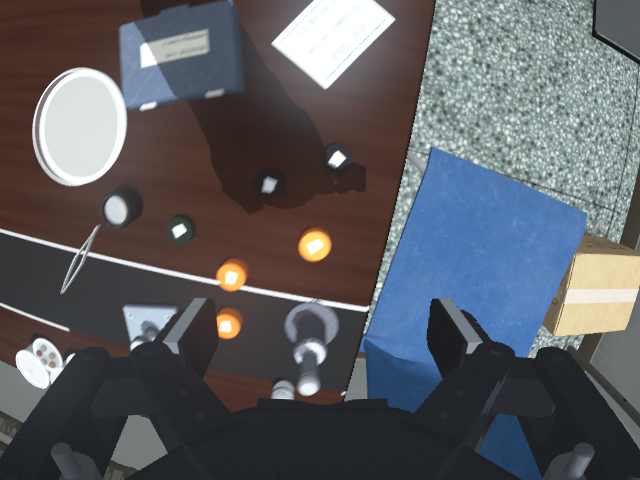

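Run:
```python
from h import *
s=bot.sense();w=bot.capture('wrist')
for px in [(270,184.5)]: print(wonz(w,px,s,.019))
for px in [(337.5,157.5),(180,230)]: print(wonz(w,px,s,.013))
for z in (.12,.0035): plan([.4248,-.0207,z],Rt(FY),s)
```

```text
[ 0.42561602 -0.01832021  0.019     ]
[0.42292815 0.05148842 0.013     ]
[ 0.43694328 -0.12730743  0.013     ]
pos [0.4659 0.0215 0.2313] F [ 0.5 -0.6  0.1] w 0.0853 t 3.25 j [-0.24  0.29  0.1   2.18 -0.05  0.67  1.12]
tool shift mm [111.3  25.1 -53.3] n 2.5192804863411093
rotvec [ 0.0027  0.0002 -0.    ] deg 0.156081125215803
pos [0.4659 0.0215 0.2313] F [ 0.5 -0.6  0.1] w 0.0853 t 3.25 j [-0.24  0.29  0.1   2.18 -0.05  0.67  1.12]
tool shift mm [227.8  25.1 -53.4] n 4.706632046892782
rotvec [ 0.0027  0.0002 -0.    ] deg 0.156081125215803
```

```bash
python3 -m jog '0.037 0.008 -0.017 0 0 0 0.62;0.037 0.008 -0.017 0 0 0 0.62;0.037 0.008 -0.018 0.002 0 0 0.62;0 0 0 0 0 0 0.62;0 0 0 0 0 0 0.62' 30;  python3 - <<'E'
from h import *
s=bot.sense();w=bot.capture('wrist');save(w,'w2')
plan([.425,-.0195,.0035],Rt(FY),s)
for n in ['mount_thick_mid']:
    print(n,[(np.round(m['pixel'],1).tolist(),round(m['confidence'],2),wonz(w,m['pixel'],s,.0095).round(4)) for m in bot.mark_of(w,n)])
print(wproj(w,[.425,-.0195,.019],s))
E
```

```text
t: 3.8
position: [0.4264, -0.0206, 0.1202]
tcp_rot: [1.906, 1.569, 3.14]
ft_force: [0.3, -0.3, 0.1]
gripper_width: 0.0528
pos [ 0.4264 -0.0206  0.1202] F [ 0.3 -0.3  0.1] w 0.0528 t 3.8 j [-0.13  0.45  0.06  2.37 -0.08  0.33  1.24]
tool shift mm [116.7   1.5   0.6] n 2.3341947175212825
rotvec [-0.0017 -0.0005 -0.0014] deg 0.12859148391742314
mount_thick_mid [([381.8, 315.6], 0.92, array([0.5   , 0.0015, 0.0095])), ([258.8, 405.1], 0.81, array([ 0.5526, -0.1249,  0.0095])), ([322.7, 239.0], 0.68, array([ 0.4274, -0.0211,  0.0095])), ([151.4, 434.8], 0.65, array([ 0.5665, -0.2571,  0.0095])), ([267.4, 352.0], 0.64, array([ 0.5018, -0.0944,  0.0095]))]
[323.84086796 238.80895927]
```

View pics/w2.png

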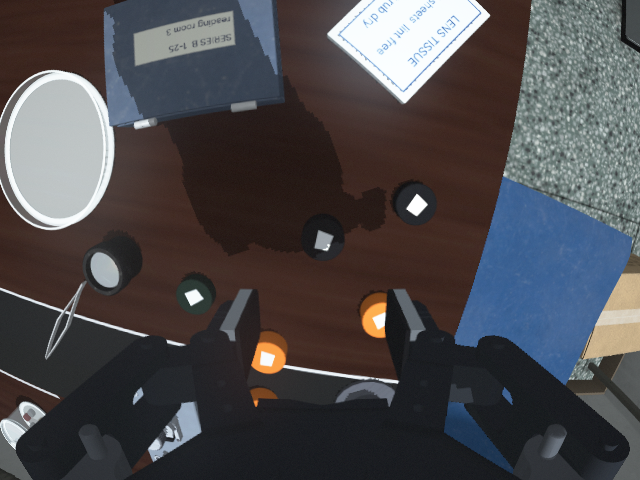

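```bash
python3 -m jog '0.04 0.0003 0.0002 0 0 0 0.62;0.04 0.0003 0.0002 0 0 0 0.62;0.025 0 0 0 0 0 0.62;0.011 0 0 0 0 0 0.62;0 0 0 0 0 0 0.62' 30;  python3 - <<'E'
from h import *
s=bot.sense()
plan([.4255,-.0195,.0035],Rt(FY),s)
E
python3 -m jog '0 0 0 0 0 0 0.2;0 0 0 0 0 0 0.2;0 0 0 0 0 0 0.2;0 0 0 0 0 0 0.2' 40
```

```text
t: 4.4
position: [0.4258, -0.0219, 0.032]
tcp_rot: [2.314, 1.556, -2.733]
ft_force: [-1.3, -0.5, -0.2]
gripper_width: 0.0529
pos [ 0.4258 -0.0219  0.032 ] F [-1.3 -0.5 -0.2] w 0.0529 t 4.4 j [-0.05  0.65 -0.06  2.41  0.37  0.11  0.78]
tool shift mm [28.5  0.8  2.4] n 0.5726247616163581
rotvec [ 0.0004 -0.0098 -0.0106] deg 0.8288663228004034
t: 4.8
position: [0.4246, -0.0222, 0.0321]
tcp_rot: [2.282, 1.555, -2.767]
ft_force: [-0.3, -0.1, -0.1]
gripper_width: 0.0172
```

```bash
python3 -m jog '0 0 0 0 0 0.06 0.62;0 0 0 0 0 0.06 0.62;0 0 0 0 0 0 0.62' 40;  python3 - <<'E'
from h import *
s=bot.sense()
plan([.4255,-.0195,.0035],Rt(FY)@Ro.from_euler('z',.12).as_matrix(),s)
E
```

```text
t: 5.1
position: [0.4259, -0.0228, 0.0316]
tcp_rot: [1.637, 1.438, 2.869]
ft_force: [0.1, 0.4, 1.1]
gripper_width: 0.0528
pos [ 0.4259 -0.0228  0.0316] F [0.1 0.4 1.1] w 0.0528 t 5.1 j [ 0.11  0.67 -0.23  2.32  0.32  0.31  0.84]
tool shift mm [28.  -2.3  3.3] n 0.5665923174864355
rotvec [-0.0045 -0.0083 -0.0121] deg 0.8781834788373064
```

```bash
python3 -m jog '0.014 -0.001 0.002 -0.004 -0.008 -0.01 0.62;0.0135 -0.001 0.001 0 0 0 0.62;0 0 0 0 0 0 0.62' 40;  python3 - <<'E'
from h import *
s=bot.sense();w=bot.capture('wrist');save(w,'w3')
plan([.4255,-.0195,.0035],Rt(FY)@Ro.from_euler('z',.12).as_matrix(),s)
E
```

```text
t: 5.4
position: [0.4227, -0.0189, 0.0032]
tcp_rot: [1.592, 1.447, 2.83]
ft_force: [0.3, 0.2, 0.2]
gripper_width: 0.0531
pos [ 0.4227 -0.0189  0.0032] F [0.3 0.2 0.2] w 0.0531 t 5.4 j [ 0.07  0.72 -0.18  2.34  0.35  0.21  0.82]
tool shift mm [-0.6 -2.8  0.4] n 0.05701736866617596
rotvec [ 0.0021 -0.0029 -0.0035] deg 0.2856037293829263
```

View pics/w3.png

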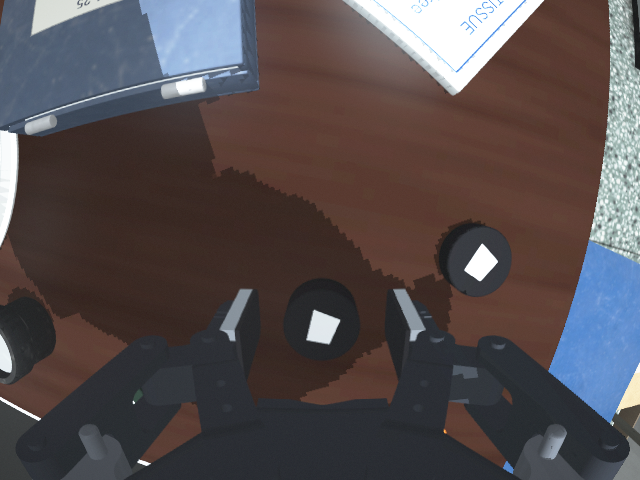

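Run:
```python
from h import *
s=bot.sense();w=bot.capture('wrist')
X=wonz(w,(323,328),s,.019);print(X)
plan([X[0],X[1],.0035],Rt(FY)@Ro.from_euler('z',.12).as_matrix(),s)
```

```text
[ 0.42643754 -0.02034201  0.019     ]
pos [ 0.4229 -0.019   0.0038] F [-0.1 -0.4  0.4] w 0.0527 t 5.45 j [ 0.07  0.72 -0.18  2.34  0.35  0.21  0.82]
tool shift mm [-0.1 -3.8 -0.1] n 0.0768560886003099
rotvec [ 0.0022 -0.0031 -0.0034] deg 0.2915179051706385
```

```bash
python3 -m jog '0 -0.003 0 0 0 0 0.62;0 0 0 0 0 0 0.2;0 0 0 0 0 0 0.2;0 0 0 0 0 0 0.2;0 0 0 0 0 0 0.2' 40;  python3 - <<'E'
from h import *
s=bot.sense()
plan([.4255,-.0195,.0035],Rt(FY)@Ro.from_euler('z',.12).as_matrix(),s)
E
python3 -m jog '-0.03 0.0036 0 0 0 0 0.2;-0.03 0.0036 0 0 0 0 0.2;-0.03 0.0036 0 0 0 0 0.2;-0.03 0.0036 0 0 0 0 0.2;0 0 0 0 0 0 0.2' 40
```

```text
t: 6.0
position: [0.4271, -0.0203, 0.0044]
tcp_rot: [1.583, 1.45, 2.82]
ft_force: [0.4, -0.6, 7.0]
gripper_width: 0.028
pos [ 0.4271 -0.0203  0.0044] F [ 0.4 -0.6  7. ] w 0.028 t 6.0 j [ 0.08  0.72 -0.18  2.33  0.35  0.22  0.82]
tool shift mm [1.1 1.6 0.2] n 0.03890427855963311
rotvec [ 0.0014 -0.0016 -0.0012] deg 0.1392665418062157
t: 6.5
position: [0.4284, -0.0203, 0.1277]
tcp_rot: [1.575, 1.453, 2.811]
ft_force: [0.4, 0.5, -0.6]
gripper_width: 0.0283
```

Run:
```python
from h import *
s=bot.sense();w=bot.capture('wrist');save(w,'w4')
plan([.5,-.3,.2],Rt(FY)@Ro.from_euler('z',.12).as_matrix(),s)
for n in ['nest','clamp_screw_head','punch_grip','stand_mouth','jaw_pad','fixture']:
    print(n,[(np.round(m['pixel'],1).tolist(),round(m['confidence'],2)) for m in bot.mark_of(w,n)])
```

```text
pos [ 0.4284 -0.0203  0.1277] F [ 0.4  0.5 -0.6] w 0.0283 t 6.5 j [ 0.21  0.49 -0.36  2.26  0.23  0.54  0.91]
tool shift mm [ -90.3 -149.9 -240.8] n 5.952465404136236
rotvec [ 0.0009 -0.0006  0.0027] deg 0.16498580674746913
nest []
clamp_screw_head []
punch_grip []
stand_mouth []
jaw_pad []
fixture [([166.9, 443.7], 0.67)]
```

View pics/w4.png

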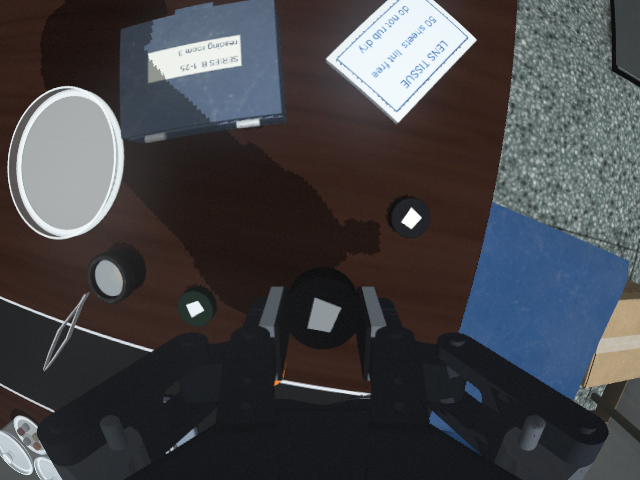

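Run:
```python
from h import *
a=bot.capture('scene');b=bot.capture('top');save(a,'s1');save(b,'t1')
im=np.hstack([cv2.resize(a['pixels'][100:480,400:640],(379,600)),cv2.resize(b['pixels'][180:480,440:640],(400,600))])
cv2.imwrite('pics/mon.png',im[:,:,::-1])
print(proj(b,[.32,-.075,0]))
for u,v in (((468,140),(497,325)),):
    X=tri([ray(a,u),ray(b,v)]); print(X,proj(a,X),proj(b,X))
```

```text
[327.33326314 352.45422871]
[ 0.37731821 -0.28368073  0.37418578] [430.6798913  148.27569646] [528.97134463 311.78925031]
```

View pics/mon.png

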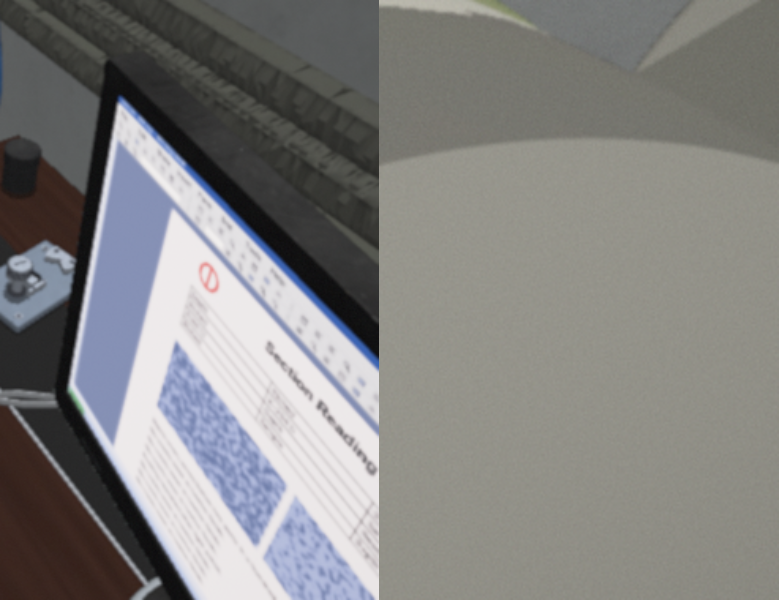

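View pics/t1.png

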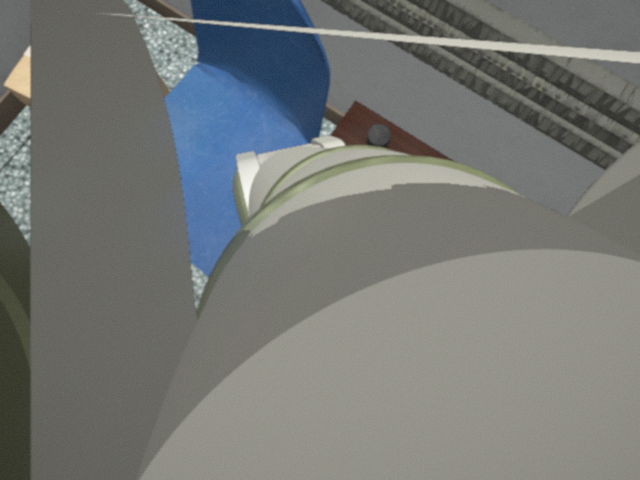

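Run:
```python
from h import *
a=bot.capture('scene');b=bot.capture('top')
for u in ((468,140),(438,353)):
  for v in ((495,325),(513,338),(540,400),(580,308),(590,312)):
    X=tri([ray(a,u),ray(b,v)]); print(u,v,X.round(3),(proj(a,X)-u).round(),(proj(b,X)-v).round())
  c,d=ray(a,u)
  for z in np.arange(0,.6,.05):
    P=c+(z-c[2])/d[2]*d; print(z.round(2),P.round(3),proj(b,P).round())
im=cv2.imread('pics/t0.png')[270:480,440:640]
cv2.imwrite('pics/mon2.png',cv2.resize(im,(571,600),interpolation=cv2.INTER_CUBIC))
```

```text
(468, 140) (495, 325) [ 0.378 -0.283  0.374] [-38.   8.] [ 33. -13.]
(468, 140) (513, 338) [ 0.363 -0.292  0.385] [-34.   8.] [ 29. -12.]
(468, 140) (540, 400) [ 0.305 -0.308  0.418] [-41.  10.] [ 34. -13.]
(468, 140) (580, 308) [ 0.38  -0.322  0.396] [ 5. -2.] [-5.  2.]
(468, 140) (590, 312) [ 0.374 -0.326  0.402] [ 8. -3.] [-8.  4.]
0.0 [ 1.038 -0.123  0.   ] [376.  -1.]
0.05 [ 0.955 -0.148  0.05 ] [389.  20.]
0.1 [ 0.871 -0.173  0.1  ] [404.  44.]
0.15 [ 0.787 -0.197  0.15 ] [421.  72.]
0.2 [ 0.703 -0.222  0.2  ] [441. 104.]
0.25 [ 0.619 -0.247  0.25 ] [465. 143.]
0.3 [ 0.536 -0.271  0.3  ] [495. 190.]
0.35 [ 0.452 -0.296  0.35 ] [531. 248.]
0.4 [ 0.368 -0.321  0.4  ] [577. 322.]
0.45 [ 0.284 -0.346  0.45 ] [637. 418.]
0.5 [ 0.2  -0.37  0.5 ] [719. 550.]
0.55 [ 0.116 -0.395  0.55 ] [837. 741.]
(438, 353) (495, 325) [ 0.379 -0.336  0.092] [ 4. -1.] [-3.  2.]
(438, 353) (513, 338) [ 0.356 -0.347  0.128] [ 8. -2.] [-6.  4.]
(438, 353) (540, 400) [ 0.279 -0.358  0.217] [ 1. -0.] [-0.  0.]
(438, 353) (580, 308) [ 0.365 -0.383  0.18 ] [ 50. -23.] [-34.  28.]
(438, 353) (590, 312) [ 0.357 -0.387  0.195] [ 53. -25.] [-36.  30.]
0.0 [ 0.447 -0.313  0.   ] [464. 291.]
0.05 [ 0.408 -0.324  0.05 ] [477. 310.]
0.1 [ 0.369 -0.334  0.1  ] [493. 333.]
0.15 [ 0.33  -0.344  0.15 ] [511. 359.]
0.2 [ 0.292 -0.354  0.2  ] [532. 389.]
0.25 [ 0.253 -0.364  0.25 ] [556. 425.]
0.3 [ 0.214 -0.375  0.3  ] [586. 468.]
0.35 [ 0.176 -0.385  0.35 ] [623. 521.]
0.4 [ 0.137 -0.395  0.4  ] [668. 587.]
0.45 [ 0.098 -0.405  0.45 ] [727. 673.]
0.5 [ 0.059 -0.416  0.5  ] [806. 788.]
0.55 [ 0.021 -0.426  0.55 ] [918. 949.]
```

View pics/mon2.png

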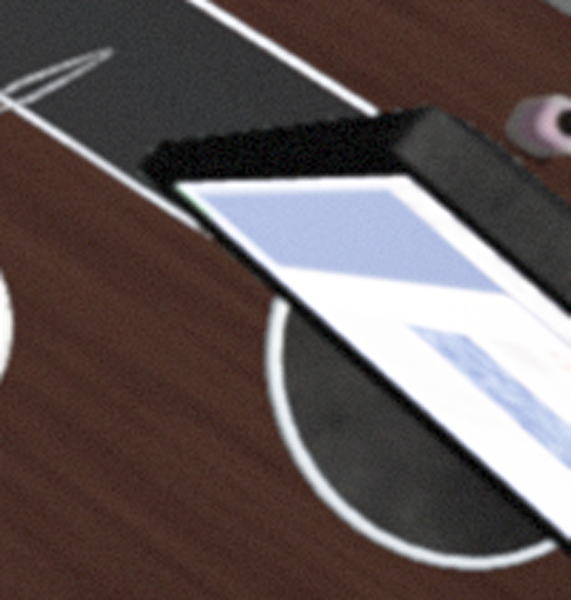

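Run:
```python
from h import *
plan([.62,-.25,.18],Rt(FY)@Ro.from_euler('z',.12).as_matrix())
```

```text
pos [ 0.4268 -0.02    0.1241] F [-0.4 -0.1 -0.5] w 0.0284 t 7.05 j [ 0.21  0.5  -0.36  2.26  0.23  0.53  0.91]
tool shift mm [ -86.9 -249.  -154.4] n 6.111631613292042
rotvec [ 0.0018 -0.0024 -0.0037] deg 0.2741143638227429
```

```bash
python3 -m jog '-0.012 -0.036 -0.022 0 0 0 0.2;-0.012 -0.036 -0.022 0 0 0 0.2;-0.012 -0.036 -0.022 0 0 0 0.2;-0.012 -0.036 -0.022 0 0 0 0.2' 40;python3 -m jog '-0.012 -0.036 -0.022 0 0 0 0.2;-0.012 -0.036 -0.022 0 0 0 0.2;-0.012 -0.033 -0.022 0 0 0 0.2;0 0 0 0 0 0 0.2;0 0 0 0 0 0 0.2' 40
python3 - <<'E'
from h import *
s=bot.sense();w=bot.capture('wrist');save(w,'w5')
plan([.62,-.25,.18],Rt(FY)@Ro.from_euler('z',.12).as_matrix(),s)
for n in ['nest','clamp_screw_head','punch_grip','stand_mouth','jaw_pad','fixture']:
    print(n,[(np.round(m['pixel'],1).tolist(),round(m['confidence'],2)) for m in bot.mark_of(w,n)])
E
```

```text
t: 7.45
position: [0.5396, -0.1533, 0.155]
tcp_rot: [1.586, 1.448, 2.823]
ft_force: [1.2, 1.0, 0.1]
gripper_width: 0.0282
t: 7.95
position: [0.6196, -0.2501, 0.1769]
tcp_rot: [1.584, 1.447, 2.821]
ft_force: [0.5, -0.4, -0.2]
gripper_width: 0.0286
pos [ 0.6196 -0.2501  0.1769] F [ 0.5 -0.4 -0.2] w 0.0286 t 7.95 j [ 0.51  0.66 -0.35  1.67  0.24  0.98  1.31]
tool shift mm [-3.1  0.   0.2] n 0.062330803315950464
rotvec [ 0.0004 -0.0017 -0.0038] deg 0.2408624332036403
nest [([325.1, 196.9], 0.79)]
clamp_screw_head [([324.3, 137.8], 0.59)]
punch_grip [([578.2, 132.3], 0.97)]
stand_mouth [([555.4, 134.4], 0.86)]
jaw_pad []
fixture [([322.6, 177.4], 0.95)]
```

View pics/w5.png

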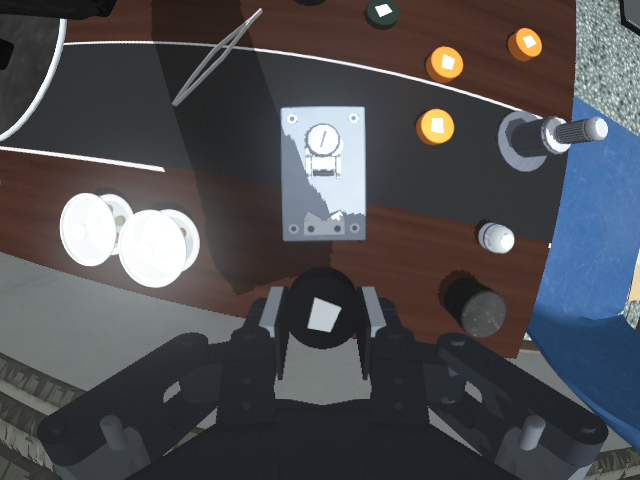

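Run:
```python
from h import *
s=bot.sense();w=bot.capture('wrist')
C=[wonz(w,q,s,.012) for q in [(281,108),(365,107),(367,240),(284,241)]]
print(np.round(C,4),np.mean(C,0).round(4))
d=C[2]+C[3]-C[0]-C[1];print('yaw',np.degrees(np.arctan2(d[1],d[0])),[np.linalg.norm(C[i]-C[i-1]).round(4) for i in range(4)])
e=C[0]-C[1]+C[3]-C[2];print('yaw y',np.degrees(np.arctan2(e[1],e[0])))
print('nest',wonz(w,(325.1,196.9),s,.012),'head(mid)',wonz(w,(324.3,137.8),s,.045),'head top px(324,138)',wonz(w,(323,139),s,.052))
print('stand',wonz(w,(555.4,134.4),s,.06),'grip',wonz(w,(578.2,132.3),s,.089), 'cap', wonz(w,(597,128),s,.118))
im=w['pixels'][95:255,260:390,::-1];cv2.imwrite('pics/w5z.png',cv2.resize(im,(487,600),interpolation=cv2.INTER_CUBIC))
```

```text
[[ 0.4973 -0.2447  0.012 ]
 [ 0.5199 -0.1767  0.012 ]
 [ 0.6291 -0.2122  0.012 ]
 [ 0.6065 -0.2802  0.012 ]] [ 0.5632 -0.2284  0.012 ]
yaw -17.9834024971977 [np.float64(0.1148), np.float64(0.0716), np.float64(0.1148), np.float64(0.0716)]
yaw y -108.35021856818456
nest [ 0.58231307 -0.23430864  0.012     ] head(mid) [ 0.53828433 -0.21993914  0.045     ] head top px(324,138) [ 0.53963942 -0.22144916  0.052     ]
stand [ 0.58893146 -0.03513105  0.06      ] grip [ 0.59050357 -0.03311303  0.089     ] cap [ 0.58911442 -0.03801707  0.118     ]
```

View pics/w5z.png

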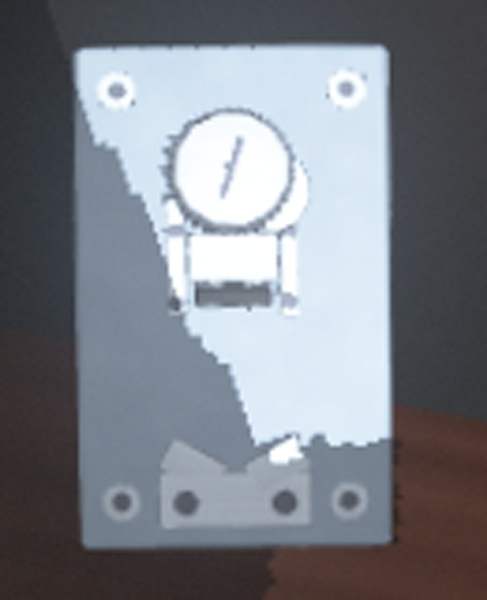

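Run:
```python
from h import *
s=bot.sense();w=bot.capture('wrist')
def z(q): return (260+q[0]/3.746,95+q[1]/3.75)
yaw=np.radians(-18.3);x=np.array([np.cos(yaw),np.sin(yaw),0]);y=np.array([-x[1],x[0],0])
O=np.array([.5632,-.2284,0])
ap=wonz(w,z((235,470)),s,.020);hd=wonz(w,z((234,168)),s,.052)
jp=wonz(w,z((233,305)),s,.0245)
for n,P in (('apex',ap),('head',hd),('jawfront',jp)): print(n,P.round(4),(P-O)@x,(P-O)@y)
print('nest',ap-.0173*x,hd+.046*x)
sc=[wonz(w,z(q),s,.012) for q in ((117,90),(347,90),(122,502),(349,500))]
print([(round((P-O)@x,4),round((P-O)@y,4)) for P in sc])
# held mount centre in tool
for q in ((322.5,315),(322,300)): print(wonz(w,q,s,s['position'][2]-.0044+.019))
print(wproj(w,[s['position'][0],s['position'][1],s['position'][2]+.0146],s))
```

```text
apex [ 0.5999 -0.2426  0.02  ] 0.03936303894073937 -0.0019874697914333632
head [ 0.5402 -0.2222  0.052 ] -0.02378601523452469 -0.0013089955432874746
jawfront [ 0.5654 -0.2311  0.0245] 0.002918439941997928 -0.0019264660614177636
nest [ 0.58352316 -0.23721458  0.02      ] [ 0.58387951 -0.23661782  0.052     ]
[(np.float64(-0.0472), np.float64(-0.0276)), (np.float64(-0.0465), np.float64(0.0246)), (np.float64(0.0471), np.float64(-0.028)), (np.float64(0.0474), np.float64(0.024))]
[ 0.61831289 -0.24896659  0.1925338 ]
[ 0.61247527 -0.2471504   0.1925338 ]
[323.34622681 318.35386763]
```

Run:
```python
from h import *
s=bot.sense();w=bot.capture('wrist')
T=Ro.from_euler('xyz',s['tcp_rot']).as_matrix();p=np.array(s['position'])
for W in (.053,.0284):
  for x in (0,-.004,-.008,-.012):
    for y in (.011,-.011):
      print(W,x,y,wproj(w,p+T@[x,y,W/2],s).round(1),wproj(w,p+T@[x,y,-W/2],s).round(1))
im=w['pixels'][260:400,220:420,::-1];cv2.imwrite('pics/w5f.png',cv2.resize(im,(800,560),interpolation=cv2.INTER_CUBIC))
```

```text
0.053 0 0.011 [386.8 281.8] [259.8 281.9]
0.053 0 -0.011 [383.6 327.9] [263. 328.]
0.053 -0.004 0.011 [388.4 285.5] [258.2 285.6]
0.053 -0.004 -0.011 [384.9 332.4] [261.6 332.5]
0.053 -0.008 0.011 [390.1 289.4] [256.6 289.5]
0.053 -0.008 -0.011 [386.4 337.1] [260.3 337.2]
0.053 -0.012 0.011 [391.8 293.4] [254.9 293.6]
0.053 -0.012 -0.011 [387.9 341.9] [258.8 342.1]
0.0284 0 0.011 [357.6 282.1] [289.  282.2]
0.0284 0 -0.011 [355.8 328.5] [290.8 328.5]
0.0284 -0.004 0.011 [358.5 285.9] [288.2 285.9]
0.0284 -0.004 -0.011 [356.6 333. ] [290.1 333.1]
0.0284 -0.008 0.011 [359.4 289.8] [287.3 289.8]
0.0284 -0.008 -0.011 [357.4 337.7] [289.3 337.8]
0.0284 -0.012 0.011 [360.4 293.9] [286.4 294. ]
0.0284 -0.012 -0.011 [358.2 342.7] [288.6 342.8]
```

View pics/w5f.png

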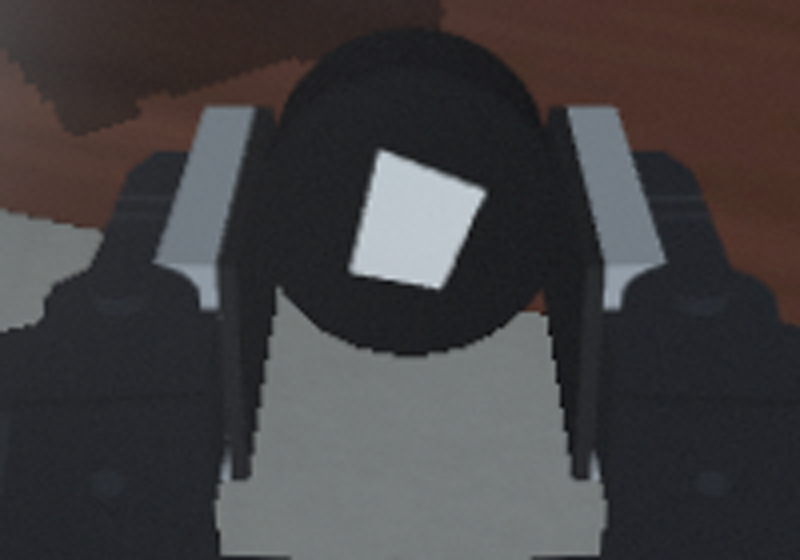

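Run:
```python
from h import *
plan([.583,-.2365,.06],Rt(-18.5)@Ro.from_euler('z',.12).as_matrix())
```

```text
pos [ 0.6198 -0.2495  0.1779] F [-0.3  0.1  0.3] w 0.0284 t 8.45 j [ 0.51  0.66 -0.35  1.67  0.24  0.98  1.31]
tool shift mm [121.8  24.3   0.5] n 2.4845769930311925
rotvec [-0.0102 -0.0008 -0.0026] deg 0.6040015515058345
```

```bash
python3 -m jog '0.04 0.008 0 -0.005 0 0 0.2;0.04 0.008 0 -0.005 0 0 0.2;0.03 0.006 0.0005 0 0 0 0.2;0.012 0.002 0 0 0 0 0.2;0 0 0 0 0 0 0.2' 40
python3 - <<'E'
from h import *
s=bot.sense();w=bot.capture('wrist');save(w,'w6')
plan([.583,-.2365,.017],Rt(-18.5)@Ro.from_euler('z',.12).as_matrix(),s)
for q in ((322.5,315),): print(wonz(w,q,s,s['position'][2]-.0044+.019))
print(wproj(w,[.5835,-.2367,.012],s),wproj(w,[.5402, -.2222,.052],s))
E
```

```text
t: 8.95
position: [0.5825, -0.2366, 0.0585]
tcp_rot: [1.577, 1.445, 2.825]
ft_force: [-0.0, -0.4, 0.5]
gripper_width: 0.0283
pos [ 0.5825 -0.2366  0.0585] F [-0.  -0.4  0.5] w 0.0283 t 8.95 j [ 0.49  0.76 -0.31  1.84  0.31  0.72  1.25]
tool shift mm [41.1 -5.7  0.3] n 0.8300190555147916
rotvec [-0.0003 -0.0007 -0.0053] deg 0.30988640331980094
[ 0.5810714  -0.23650235  0.07309737]
[323.58291675 280.6133167 ] [323.85380197 199.40005384]
```

View pics/w6.png

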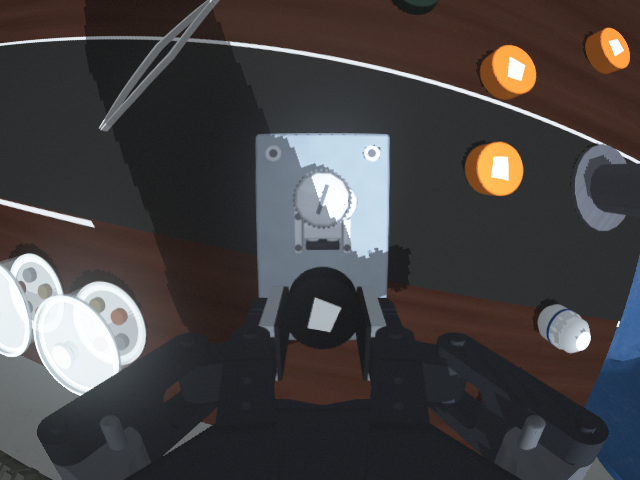

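```bash
python3 -m jog '0.015 -0.002 0.0002 0 0 -0.005 0.2;0.015 -0.002 0.0001 0 0 0 0.2;0.007 -0.001 0 0 0 0 0.2;0.0025 -0.0004 0 0 0 0 0.2;0 0 0 0 0 0 0.2' 40
python3 - <<'E'
from h import *
s=bot.sense();w=bot.capture('wrist');save(w,'w7')
plan([.583,-.2365,.0165],Rt(-18.5)@Ro.from_euler('z',.12).as_matrix(),s)
E
```

```text
t: 9.5
position: [0.5842, -0.2368, 0.0198]
tcp_rot: [1.576, 1.453, 2.824]
ft_force: [-0.9, -0.4, -0.4]
gripper_width: 0.0283
pos [ 0.5842 -0.2368  0.0198] F [-0.9 -0.4 -0.4] w 0.0283 t 9.5 j [ 0.48  0.81 -0.28  1.85  0.33  0.65  1.23]
tool shift mm [ 3.4  0.9 -0.1] n 0.06991161469720977
rotvec [-0.0005 -0.0006  0.0022] deg 0.13113644255122792
```

View pics/w7.png

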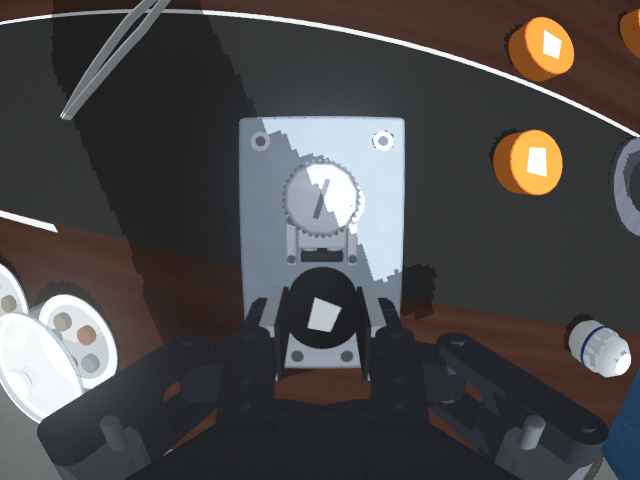

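```bash
python3 -m jog '0.002 0 0 0 0 0 0.2;0.0012 0 0 0 0 0 0.2;0 0 0 0 0 0 0.2' 40
python3 - <<'E'
from h import *
plan([.583,-.2365,.0165],Rt(-18.5)@Ro.from_euler('z',.12).as_matrix())
E
```

```text
t: 9.85
position: [0.5836, -0.2367, 0.0167]
tcp_rot: [1.577, 1.453, 2.825]
ft_force: [0.6, -0.6, -0.1]
gripper_width: 0.0285
pos [ 0.5836 -0.2367  0.0167] F [ 0.6 -0.6 -0.1] w 0.0285 t 9.85 j [ 0.48  0.81 -0.28  1.86  0.34  0.64  1.23]
tool shift mm [0.3 0.6 0. ] n 0.013738972915335369
rotvec [-0.0006 -0.0007  0.0023] deg 0.1411399375407738
```

```bash
python3 -m jog '0.0006 0 0 0 0 0 0.2;0.0005 0 0 0 0 0 0.2;0 0 0 0 0 0 0.2' 40
python3 - <<'E'
from h import *
plan([.583,-.2365,.0165],Rt(-18.5)@Ro.from_euler('z',.12).as_matrix())
E
```

```text
t: 10.15
position: [0.5837, -0.2368, 0.0165]
tcp_rot: [1.58, 1.454, 2.827]
ft_force: [-1.0, -0.3, 8.9]
gripper_width: 0.0284
pos [ 0.5837 -0.2368  0.0165] F [-1.  -0.3  8.9] w 0.0284 t 10.15 j [ 0.48  0.81 -0.28  1.86  0.34  0.64  1.23]
tool shift mm [0.1 0.8 0. ] n 0.015417857878534662
rotvec [-0.0006 -0.001   0.0028] deg 0.17441221753036149
```

Touches down (9 N). Release and rise.

```bash
python3 -m jog '0 0 0 0 0 0 0.5;0 0 0 0 0 0 0.5;0 0 0 0 0 0 0.5;0 0 0 0 0 0 0.5' 40
python3 -m jog '-0.02 0.0024 0 0 0 0 0.55;-0.04 0.005 0 0 0 0 0.55;-0.04 0.005 0 0 0 0 0.55;0 0 0 0 0 0 0.55' 40
python3 - <<'E'
from h import *
s=bot.sense();w=bot.capture('wrist');save(w,'w8')
plan([.5395,-.2225,.12],Rt(-18.5),s)
E
```

```text
t: 10.55
position: [0.5835, -0.2367, 0.0153]
tcp_rot: [1.576, 1.453, 2.824]
ft_force: [-0.2, 0.0, 0.3]
gripper_width: 0.0428
t: 10.95
position: [0.5857, -0.2371, 0.1212]
tcp_rot: [1.576, 1.461, 2.824]
ft_force: [0.5, 0.1, -0.2]
gripper_width: 0.047
pos [ 0.5857 -0.2371  0.1212] F [ 0.5  0.1 -0.2] w 0.047 t 10.95 j [ 0.51  0.68 -0.34  1.81  0.28  0.81  1.28]
tool shift mm [ 6.5 48.  -0.9] n 0.9686585884239285
rotvec [-0.0008 -0.0006 -0.1101] deg 6.309745333863986
```

View pics/w8.png

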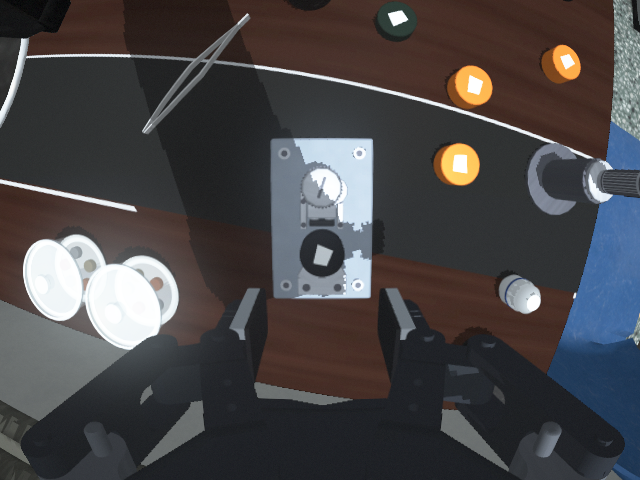

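```bash
python3 -m jog '0.001 0.016 0 0 0 -0.037 0.55;0.001 0.016 0 0 0 -0.037 0.55;0.001 0.015 0 0 0 -0.036 0.55;0 0 0 0 0 0 0.55;0 0 0 0 0 0 0.55' 40
python3 - <<'E'
from h import *
s=bot.sense();w=bot.capture('wrist');save(w,'w9')
plan([.540,-.2222,.035],Rt(-18.5),s)
print(wproj(w,[.540,-.2222,.052],s),wproj(w,[.5835-.0015,-.2367+.0005,.031],s))
E
```

```text
t: 11.5
position: [0.538, -0.2214, 0.1165]
tcp_rot: [1.658, 1.562, 2.906]
ft_force: [0.4, -0.3, 0.1]
gripper_width: 0.047
pos [ 0.538  -0.2214  0.1165] F [ 0.4 -0.3  0.1] w 0.047 t 11.5 j [ 0.51  0.6  -0.32  2.01  0.32  0.59  1.22]
tool shift mm [81.5 -2.8 -0. ] n 1.6315005782799463
rotvec [-0.0004 -0.0008 -0.009 ] deg 0.5179321471913491
[322.93784169 262.3977133 ] [322.99645771 313.79955714]
```

View pics/w9.png

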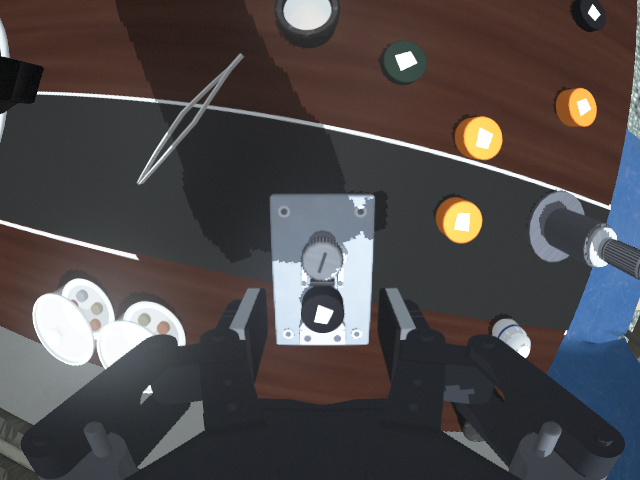

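```bash
python3 -m jog '0.035 -0.001 0 0 0 -0.004 0.5;0.03 -0.001 0 0 0 -0.004 0.5;0.0165 -0.0005 0 0 0 0 0.5;0 0 0 0 0 0 0.5' 60
python3 - <<'E'
from h import *
s=bot.sense();w=bot.capture('wrist');save(w,'w10')
plan([.540,-.2222,.035],Rt(-18.5),s)
E
```

```text
t: 11.95
position: [0.54, -0.2218, 0.0328]
tcp_rot: [1.706, 1.567, 2.954]
ft_force: [-0.0, 0.3, 0.6]
gripper_width: 0.0425
pos [ 0.54   -0.2218  0.0328] F [-0.   0.3  0.6] w 0.0425 t 11.95 j [ 0.45  0.72 -0.24  2.05  0.4   0.42  1.15]
tool shift mm [-2.2 -0.1 -0.4] n 0.043962567594448713
rotvec [-0.     -0.0005 -0.0036] deg 0.210891477908086
```

View pics/w10.png

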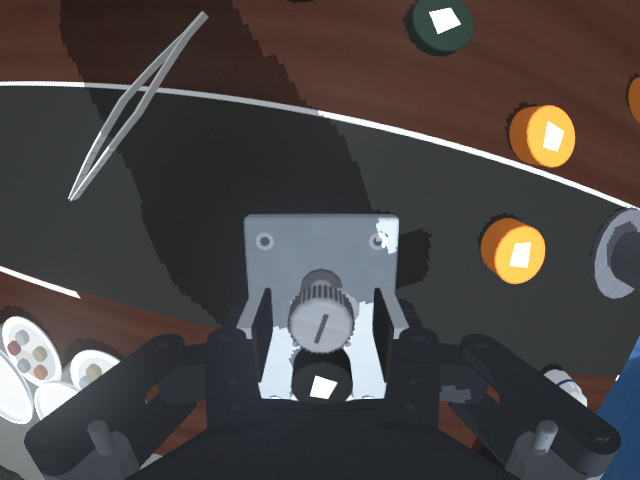

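```bash
python3 -m jog '-0.001 0 0 0 0 0 0.15;0 0 0 0 0 0 0.15;0 0 0 0 0 0 0.15;0 0 0 0 0 0 0.15' 60
python3 -m jog '0 0 0 0.1 0 0 0.15;0 0 0 0.1 0 0 0.15;0 0 0 0.1 0 0 0.15;0 0 0 0 0 0 0.15' 60
python3 - <<'E'
from h import *
s=bot.sense();plan([.540,-.2222,.035],Rt(-18.5),s);print(s['ft_torque'])
E
```

```text
t: 12.4
position: [0.5411, -0.2227, 0.0376]
tcp_rot: [-1.928, 1.568, -0.681]
ft_force: [-0.5, -0.7, 5.8]
gripper_width: 0.0227
t: 12.8
position: [0.5409, -0.223, 0.0376]
tcp_rot: [-1.866, 1.568, -0.922]
ft_force: [-0.4, -2.1, 5.9]
gripper_width: 0.0225
pos [ 0.5409 -0.223   0.0376] F [-0.4 -2.1  5.9] w 0.0225 t 12.8 j [ 0.4   0.71 -0.16  2.05  0.28  0.4   0.96]
tool shift mm [2.6 1.2 0.1] n 0.05842385425884124
rotvec [-0.3044 -0.0012  0.0024] deg 17.443197554335455
[-0.42774815  0.06946719 -0.10432417]
```

```bash
python3 -m jog '0 0 0 0.12 0 0 0.15;0 0 0 0.12 0 0 0.15;0 0 0 0.12 0 0 0.15;0 0 0 0.12 0 0 0.15;0 0 0 0 0 0 0.15' 60
python3 - <<'E'
from h import *
s=bot.sense();plan([.540,-.2222,.035],Rt(-18.5),s);print(s['ft_torque'])
w=bot.capture('wrist');save(w,'w11')
E
python3 -m jog '0 0 0 0.1 0 0 0.15;0 0 0 0.1 0 0 0.15;0 0 0 0 0 0 0.15' 60
python3 - <<'E'
from h import *
s=bot.sense();plan([.540,-.2222,.035],Rt(-18.5),s);print(s['ft_torque'])
E
```

```text
t: 13.3
position: [0.5405, -0.2234, 0.0376]
tcp_rot: [-1.638, 1.568, -1.176]
ft_force: [-1.9, -2.4, 7.0]
gripper_width: 0.0226
pos [ 0.5405 -0.2234  0.0376] F [-1.9 -2.4  7. ] w 0.0226 t 13.3 j [ 0.33  0.71 -0.05  2.06  0.1   0.38  0.66]
tool shift mm [2.6 1.3 0.1] n 0.058972342496010785
rotvec [-0.7856 -0.0012  0.0024] deg 45.01102807673293
[-0.7933742   0.37554293 -0.10246833]
t: 13.65
position: [0.5403, -0.2235, 0.0376]
tcp_rot: [-1.53, 1.568, -1.267]
ft_force: [-2.3, -2.4, 8.3]
gripper_width: 0.0223
pos [ 0.5403 -0.2235  0.0376] F [-2.3 -2.4  8.3] w 0.0223 t 13.65 j [ 0.3   0.71 -0.01  2.06  0.01  0.37  0.54]
tool shift mm [2.6 1.3 0.1] n 0.05815027356326866
rotvec [-0.985  -0.0011  0.0022] deg 56.437362600260435
[-0.79364526  0.50634418 -0.0787383 ]
```

View pics/w11.png

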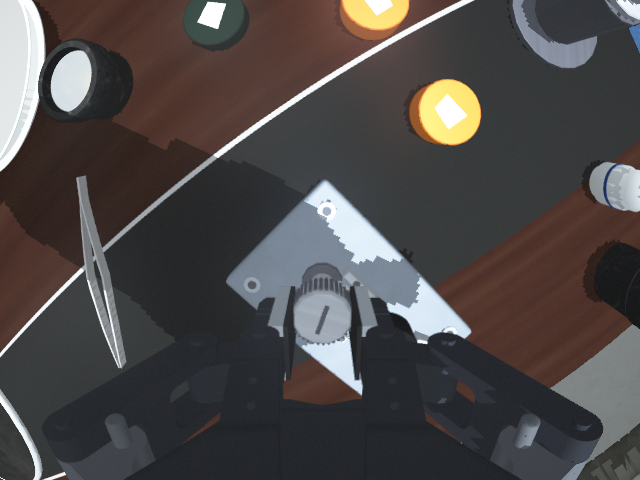

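```bash
for i in 1; do :; done; python3 -m jog '0 0 0 0.08 0 0 0.15;0 0 0 0.08 0 0 0.15;0 0 0 0 0 0 0.15' 60
python3 - <<'E'
from h import *
s=bot.sense();plan([.540,-.2222,.035],Rt(-18.5),s);print(s['ft_torque'])
E
python3 -m jog '0 0 0 0.07 0 0 0.15;0 0 0 0.07 0 0 0.15;0 0 0 0 0 0 0.15' 60
python3 - <<'E'
from h import *
s=bot.sense();plan([.540,-.2222,.035],Rt(-18.5),s);print(s['ft_torque'])
w=bot.capture('wrist');save(w,'w12')
E
```

```text
t: 13.95
position: [0.54, -0.2235, 0.0376]
tcp_rot: [-1.463, 1.569, -1.359]
ft_force: [-2.7, -4.6, 8.0]
gripper_width: 0.0224
pos [ 0.54   -0.2235  0.0376] F [-2.7 -4.6  8. ] w 0.0224 t 13.95 j [ 0.27  0.71  0.03  2.06 -0.05  0.37  0.45]
tool shift mm [2.6 1.4 0.1] n 0.05854471380131112
rotvec [-1.1444e+00 -1.1000e-03  2.1000e-03] deg 65.56788862148838
[-0.83940108  0.67132066 -0.0806939 ]
t: 14.25
position: [0.5399, -0.2235, 0.0376]
tcp_rot: [-1.413, 1.569, -1.449]
ft_force: [-3.5, -4.8, 9.0]
gripper_width: 0.0226
pos [ 0.5399 -0.2235  0.0376] F [-3.5 -4.8  9. ] w 0.0226 t 14.25 j [ 0.25  0.71  0.06  2.06 -0.11  0.37  0.36]
tool shift mm [2.6 1.3 0.1] n 0.05863235370906211
rotvec [-1.2841e+00 -1.0000e-03  2.0000e-03] deg 73.57393711369116
[-0.79680142  0.77566778 -0.05001347]
```

View pics/w12.png

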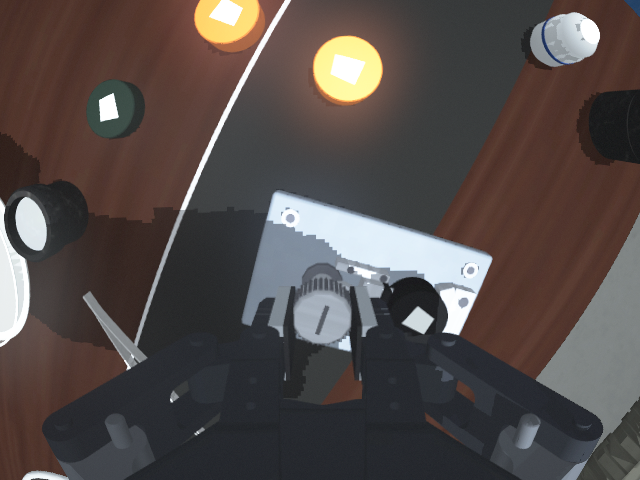

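```bash
python3 -m jog '0 0 0 0.06 0 0 0.15;0 0 0 0.06 0 0 0.15;0 0 0 0 0 0 0.15' 60
python3 - <<'E'
from h import *
s=bot.sense();plan([.540,-.2222,.035],Rt(-18.5),s);print(s['ft_torque'])
E
python3 -m jog '0 0 0 0.06 0 0 0.15;0 0 0 0.06 0 0 0.15;0 0 0 0 0 0 0.15' 60
python3 - <<'E'
from h import *
s=bot.sense();plan([.540,-.2222,.035],Rt(-18.5),s);print(s['ft_torque'])
w=bot.capture('wrist');save(w,'w13')
E
```

```text
t: 14.6
position: [0.54, -0.2217, 0.0375]
tcp_rot: [-2.164, 1.571, -2.318]
ft_force: [-2.8, 0.9, 9.7]
gripper_width: 0.0226
pos [ 0.54   -0.2217  0.0375] F [-2.8  0.9  9.7] w 0.0226 t 14.6 j [ 0.23  0.71  0.09  2.07 -0.16  0.37  0.29]
tool shift mm [ 2.5 -0.5  0. ] n 0.051849585337909544
rotvec [-1.4023e+00 -1.0000e-04  0.0000e+00] deg 80.34476198590772
[ 0.39051247  0.60384955 -0.07368091]
t: 14.9
position: [0.5402, -0.2213, 0.0375]
tcp_rot: [2.067, 1.571, 1.794]
ft_force: [-1.8, 1.8, 9.2]
gripper_width: 0.0228
pos [ 0.5402 -0.2213  0.0375] F [-1.8  1.8  9.2] w 0.0228 t 14.9 j [ 0.22  0.71  0.11  2.07 -0.2   0.37  0.22]
tool shift mm [ 2.5 -0.9  0.1] n 0.05398394188611459
rotvec [-1.5204e+00  0.0000e+00 -2.0000e-04] deg 87.11128727781798
[0.49339732 0.55930327 0.51529591]
```

View pics/w13.png

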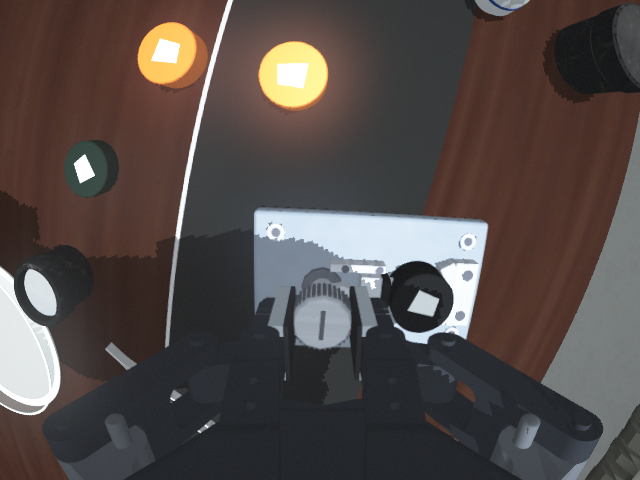

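```bash
python3 -m jog '0 0 0 -0.02 0 0 0.15;0 0 0 0 0 0 0.5;0 0 0 0 0 0 0.5;0 0 0 0 0 0 0.5' 60
python3 -m jog '-0.03 0 0 0 0 0 0.5;-0.045 0 0 0 0 0 0.5;-0.045 0 0 -0.12 0 0 0.6;-0.03 0 0 -0.14 0 0 0.6;0 0 0 -0.14 0 0 0.6' 60
python3 -m jog '0 0 0 -0.14 0 0 0.6;0 0 0 -0.14 0 0 0.6;0 0 0 -0.14 0 0 0.6;0 0 0 -0.14 0 0 0.6;0 0 0 -0.14 0 0 0.6' 60
python3 - <<'E'
from h import *
s=bot.sense();w=bot.capture('wrist');save(w,'w14')
plan([.54,-.06,.19],Rt(-18.5),s)
E
```

```text
t: 15.35
position: [0.5405, -0.2223, 0.0366]
tcp_rot: [-0.961, 1.57, -1.214]
ft_force: [0.8, 0.1, -0.4]
gripper_width: 0.0425
t: 15.85
position: [0.5424, -0.223, 0.1911]
tcp_rot: [-0.608, 1.563, -0.455]
ft_force: [-0.6, -0.5, -1.5]
gripper_width: 0.0515
t: 16.35
position: [0.5403, -0.2222, 0.1865]
tcp_rot: [-2.488, 1.57, -1.635]
ft_force: [-0.1, -0.4, -0.1]
gripper_width: 0.0512
pos [ 0.5403 -0.2222  0.1865] F [-0.1 -0.4 -0.1] w 0.0512 t 16.35 j [ 0.39  0.49 -0.14  1.97  0.1   0.69  1.04]
tool shift mm [ -3.6 106.9 121.9] n 3.2443688046163137
rotvec [-3.952e-01 -6.000e-04  3.000e-04] deg 22.643145339855412
```

View pics/w14.png

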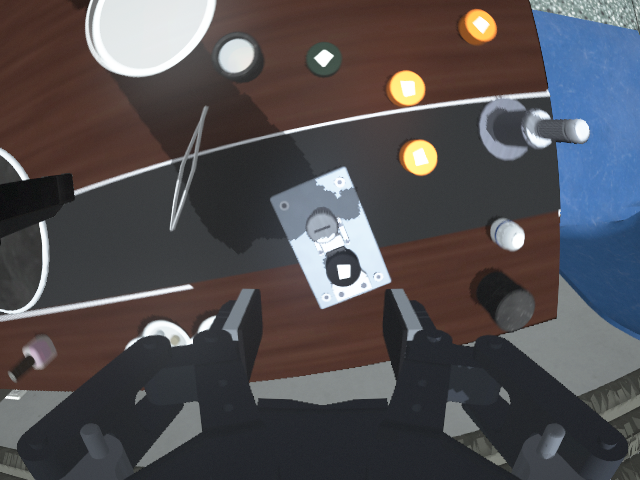

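Run:
```python
from h import *
s=bot.sense();w=bot.capture('wrist')
im=w['pixels'][205:305,280:400,::-1];cv2.imwrite('pics/w14z.png',cv2.resize(im,(720,600),interpolation=cv2.INTER_CUBIC))
```

```text
(no output)
```

View pics/w14z.png

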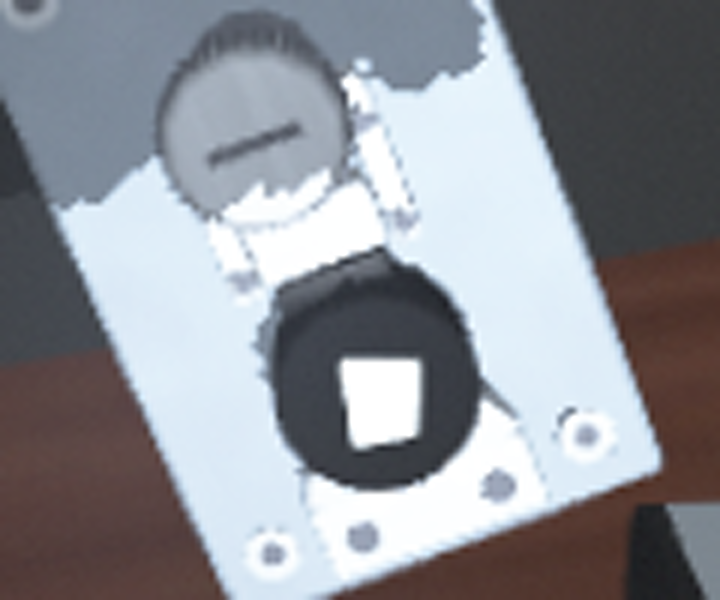

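Run:
```python
from h import *
s=bot.sense();w=bot.capture('wrist')
f=lambda q:(280+q[0]/6,205+q[1]/6)
X=[wonz(w,f(q),s,.031) for q in ((341,360),(422,358),(418,440),(352,448))]
print(np.round(X,4),np.mean(X,0).round(4),[np.linalg.norm(X[i]-X[i-1]).round(4) for i in range(4)])
for i in range(4): d=X[i]-X[i-1];print(np.degrees(np.arctan2(d[1],d[0])).round(1))
ce=[wonz(w,f(q),s,.031) for q in ((275,385),(480,385),(377,490))];print(np.round(ce,4),np.linalg.norm(ce[0]-ce[1]))
print('head',wonz(w,f((254,145)),s,.052))
a=bot.capture('scene');save(a,'s2')
for n in ['punch_grip','stand_mouth']:
    print(n,[(np.round(m['pixel'],1).tolist(),round(m['confidence'],2)) for m in bot.mark_of(w,n)])
print('rim',wonz(w,(537,129),s,.065),'cap',wonz(w,(577,131),s,.117))
plan([.545,-.03,.19],Rt(-18.5),s)
```

```text
[[ 0.5757 -0.2379  0.031 ]
 [ 0.5831 -0.2291  0.031 ]
 [ 0.5924 -0.2375  0.031 ]
 [ 0.587  -0.2455  0.031 ]] [ 0.5846 -0.2375  0.031 ] [np.float64(0.0136), np.float64(0.0115), np.float64(0.0125), np.float64(0.0096)]
146.0
50.0
-42.6
-124.2
[[ 0.5724 -0.2474  0.031 ]
 [ 0.5918 -0.2255  0.031 ]
 [ 0.5944 -0.247   0.031 ]] 0.029265304302701876
head [ 0.54010002 -0.22288661  0.052     ]
punch_grip [([558.4, 127.9], 0.75), ([326.7, 62.2], 0.4)]
stand_mouth [([538.5, 129.3], 0.92)]
rim [ 0.58729281 -0.03982523  0.065     ] cap [ 0.58826278 -0.03959984  0.117     ]
pos [ 0.5402 -0.2224  0.1865] F [-0.6  0.4 -0.6] w 0.0512 t 16.45 j [ 0.39  0.49 -0.14  1.97  0.1   0.69  1.04]
tool shift mm [ -3.6 123.6 147.6] n 3.8498870622761125
rotvec [-3.992e-01 -4.000e-04  2.000e-04] deg 22.87041541225267
```

```bash
python3 -m jog '0 0 0 -0.135 0 0 0.6;0 0 0 -0.132 0 0 0.6;0 0 0 -0.132 0 0 0.6;0 0 0 0 0 0 0.6' 60
python3 - <<'E'
from h import *
plan([.615,-.04,.195],Rt(-18.5))
E
```

```text
t: 17.05
position: [0.5404, -0.2221, 0.1865]
tcp_rot: [-2.956, 1.57, -1.71]
ft_force: [0.0, 0.1, -0.2]
gripper_width: 0.0514
pos [ 0.5404 -0.2221  0.1865] F [ 0.   0.1 -0.2] w 0.0514 t 17.05 j [ 0.47  0.5  -0.25  1.96  0.18  0.71  1.35]
tool shift mm [ -8.6 -12.7 196.4] n 3.9393213998754715
rotvec [-0.0014 -0.0005  0.0001] deg 0.08674968983669733
```

```bash
python3 -m jog '-0.002 -0.003 0.04 0 0 0 0.6;-0.002 -0.003 0.04 0 0 0 0.6;-0.002 -0.003 0.04 0 0 0 0.6;-0.002 -0.003 0.04 0 0 0 0.6;-0.001 -0.001 0.036 0 0 0 0.6' 60
python3 -m jog '0 0 0 0 0 0 0.6;0 0 0 0 0 0 0.6'
python3 - <<'E'
from h import *
s=bot.sense();w=bot.capture('wrist');save(w,'w15')
plan([.589,-.037,.125],Rt(-18.5),s)
for n in ['punch_grip','stand_mouth']:
    print(n,[(np.round(m['pixel'],1).tolist(),round(m['confidence'],2),wonz(w,m['pixel'],s,.089 if 'g' in n else .06)) for m in bot.mark_of(w,n)])
E
```

```text
t: 17.55
position: [0.616, -0.0382, 0.1957]
tcp_rot: [-1.91, 1.57, -0.668]
ft_force: [0.9, -0.9, -0.5]
gripper_width: 0.0516
t: 17.75
position: [0.6152, -0.0394, 0.1953]
tcp_rot: [-3.064, 1.57, -1.819]
ft_force: [-0.7, 0.2, -0.4]
gripper_width: 0.0512
pos [ 0.6152 -0.0394  0.1953] F [-0.7  0.2 -0.4] w 0.0512 t 17.75 j [ 0.14  0.52 -0.24  1.88  0.18  0.76  1.04]
tool shift mm [70.3 25.6 -6.1] n 1.5019095896279535
rotvec [-0.0032 -0.0009  0.0001] deg 0.19121139289869907
punch_grip [([315.5, 200.8], 0.69, array([ 0.58814264, -0.03561519,  0.089     ]))]
stand_mouth []
```

View pics/w15.png

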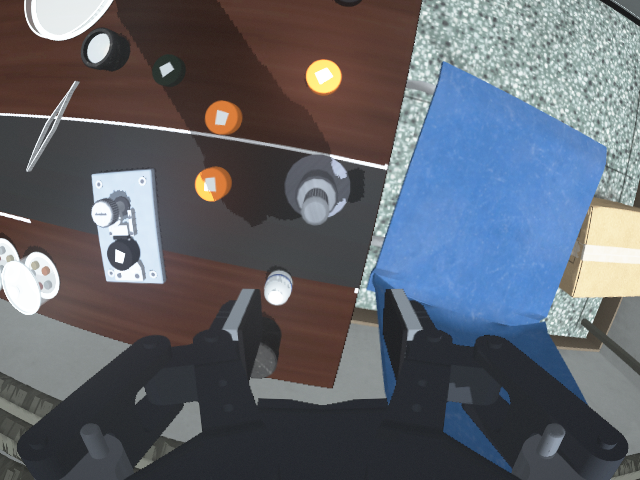

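Run:
```python
from h import *
s=bot.sense();w=bot.capture('wrist')
im=w['pixels'][140:240,270:370,::-1];cv2.imwrite('pics/w15z.png',cv2.resize(im,(600,600),interpolation=cv2.INTER_CUBIC))
for q,z in (((315,210),.117),((315.5,201),.089)): 
    X=wonz(w,q,s,z);print(X)
```

```text
[ 0.58848189 -0.03832578  0.117     ]
[ 0.58770555 -0.03831236  0.089     ]
```

View pics/w15z.png

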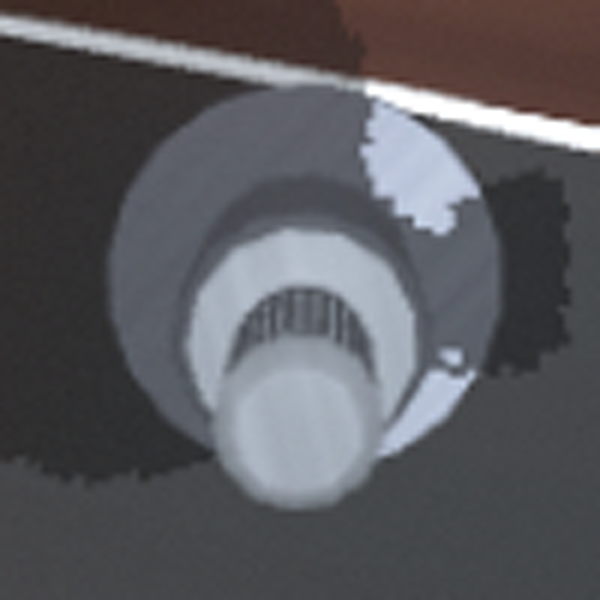

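Run:
```python
from h import *
s=bot.sense();w=bot.capture('wrist')
for q,z in (((319.7,211.7),.118),((320.5,196.7),.065),((320.8,185),.005)): 
    X=wonz(w,q,s,z);print(X)
plan([.5885,-.0362,.12],Rt(-18.5),s)
```

```text
[ 0.59028899 -0.03595329  0.118     ]
[ 0.58965674 -0.03556889  0.065     ]
[ 0.58854568 -0.03529141  0.005     ]
pos [ 0.6147 -0.042   0.1954] F [-0.5  0.2 -0.2] w 0.0512 t 17.95 j [ 0.14  0.52 -0.24  1.88  0.18  0.76  1.04]
tool shift mm [75.4 26.7 -2.8] n 1.6007294641021965
rotvec [-0.0049 -0.0015  0.0001] deg 0.2940976415160696
```

```bash
python3 -m jog '0.03 0.01 -0.001 0 0 0 0.6;0.03 0.01 -0.0005 0 0 0 0.6;0.01 0.0055 0 0 0 0 0.6;0 0 0 0 0 0 0.6;0 0 0 0 0 0 0.6' 60
python3 - <<'E'
from h import *
s=bot.sense();w=bot.capture('wrist');save(w,'w16')
plan([.5896,-.0358,.07],Rt(-18.5),s)
print(wproj(w,[.5896,-.0358,.118],s))
im=w['pixels'][220:400,200:440,::-1];cv2.imwrite('pics/w16z.png',cv2.resize(im,(800,600),interpolation=cv2.INTER_CUBIC))
E
```

```text
t: 18.5
position: [0.5914, -0.0341, 0.1263]
tcp_rot: [-1.844, 1.569, -0.598]
ft_force: [0.1, -0.0, 0.2]
gripper_width: 0.0513
pos [ 0.5914 -0.0341  0.1263] F [ 0.1 -0.   0.2] w 0.0513 t 18.5 j [ 0.11  0.58 -0.22  1.99  0.22  0.59  0.99]
tool shift mm [56.3  1.3 -2.1] n 1.1271405171185
rotvec [-0.0022 -0.0004  0.0014] deg 0.14961303538303652
[318.42712898 295.72176276]
```

View pics/w16z.png

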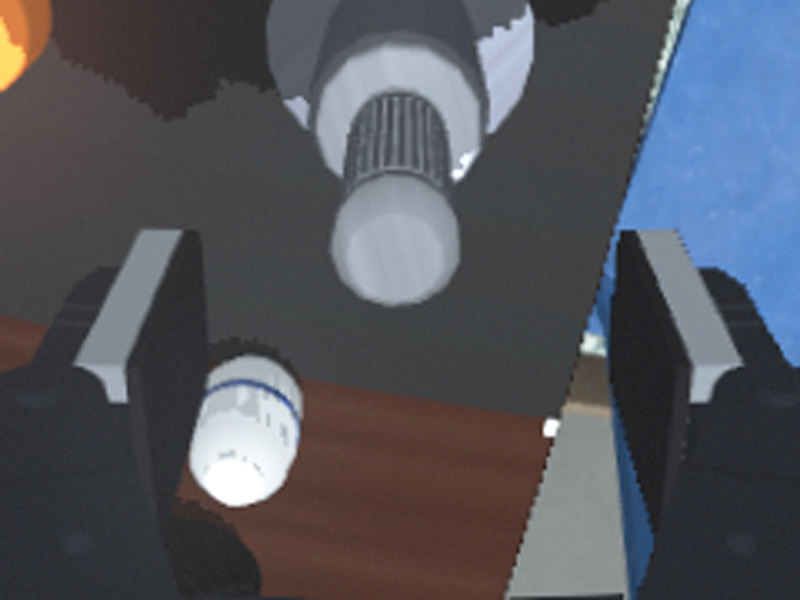

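```bash
python3 -m jog '0.025 0.0005 -0.002 0 0 0 0.6;0.022 0.0005 0 0 0 0 0.6;0.0085 0 0 0 0 0 0.6;0 0 0 0 0 0 0.6' 60
python3 - <<'E'
from h import *
s=bot.sense();w=bot.capture('wrist');save(w,'w17')
plan([.5896,-.0358,.07],Rt(-18.5),s)
E
```

```text
t: 18.95
position: [0.5892, -0.0355, 0.0698]
tcp_rot: [2.987, 1.57, -2.05]
ft_force: [-0.1, 0.6, 0.8]
gripper_width: 0.0509
pos [ 0.5892 -0.0355  0.0698] F [-0.1  0.6  0.8] w 0.0509 t 18.95 j [ 0.09  0.66 -0.18  2.03  0.25  0.47  0.96]
tool shift mm [-0.2 -0.5 -0.2] n 0.01108766638523644
rotvec [-0.0016 -0.0009 -0.0001] deg 0.10538355933851702
```

View pics/w17.png

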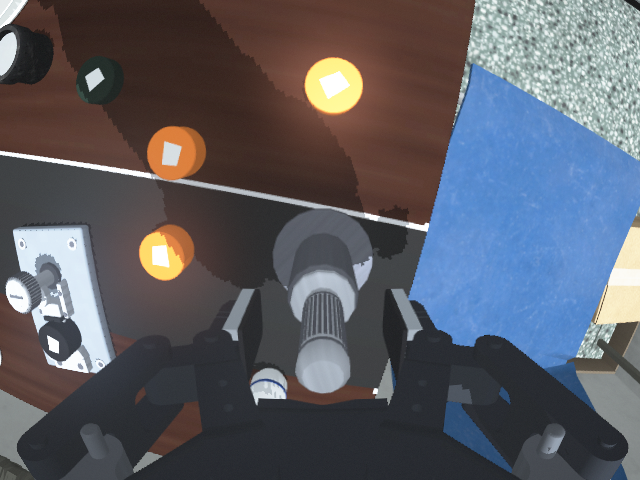

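```bash
python3 -m jog '0 0 0 0 0 0 0.05;0 0 0 0 0 0 0.05;0 0 0 0 0 0 0.05;0 0 0 0 0 0 0.05;0 0 0 0 0 0 0.05' 70
python3 - <<'E'
from h import *
s=bot.sense()
plan([.5896,-.0358,.07],Rt(-18.5),s);print(s['ft_torque'])
E
```

```text
t: 19.5
position: [0.5895, -0.0354, 0.0711]
tcp_rot: [-1.669, 1.569, -0.422]
ft_force: [-0.9, -0.3, 5.7]
gripper_width: 0.015
pos [ 0.5895 -0.0354  0.0711] F [-0.9 -0.3  5.7] w 0.015 t 19.5 j [ 0.09  0.66 -0.18  2.03  0.25  0.47  0.96]
tool shift mm [ 1.1 -0.2 -0.4] n 0.02312964679353283
rotvec [-0.0015 -0.0002  0.0019] deg 0.13800163854718966
[0.01830989 0.12715781 0.04169508]
```

```bash
python3 -m jog '-0.015 0 0 0 0 0 0.05;-0.03 0 0 0 0 0 0.05;-0.035 0 0 0 0 0 0.05;-0.035 0 0 0 0 0 0.05;0 0 0 0 0 0 0.05' 70
python3 - <<'E'
from h import *
s=bot.sense();w=bot.capture('wrist');save(w,'w18')
t=np.array([.584,-.237])+.0103*np.array([.67,.74]);print(t)
plan([t[0],t[1],.16],Rt(-18.5),s)
E
```

```text
t: 20.0
position: [0.5912, -0.0353, 0.1898]
tcp_rot: [-1.357, 1.563, -0.111]
ft_force: [0.6, 0.1, -0.8]
gripper_width: 0.0147
[ 0.590901 -0.229378]
pos [ 0.5912 -0.0353  0.1898] F [ 0.6  0.1 -0.8] w 0.0147 t 20.0 j [ 0.14  0.5  -0.25  1.95  0.18  0.71  1.02]
tool shift mm [  30.   -61.4 -184.1] n 3.9266941094895556
rotvec [-0.0018  0.0016  0.0075] deg 0.4541246660424762
```

View pics/w18.png

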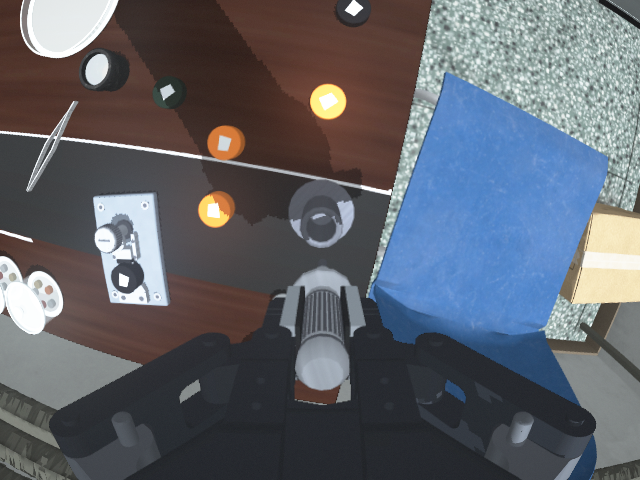

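```bash
python3 -m jog '0.004 -0.013 -0.037 0 0 0 0.05;0.006 -0.013 -0.037 0 0 0 0.05;0.007 -0.012 -0.037 0 0 0 0.05;0.007 -0.012 -0.037 0 0 0 0.05;0.006 -0.011 -0.036 0 0 0 0.05' 70
python3 -m jog '0 0 0 0 0 0 0.05;0 0 0 0 0 0 0.05'
python3 - <<'E'
from h import *
s=bot.sense();w=bot.capture('wrist');save(w,'w19')
plan([.5909,-.2294,.16],Rt(-18.5),s)
T=Ro.from_euler('xyz',s['tcp_rot']).as_matrix();p=np.array(s['position'])
for x in (-.047,.0086,.0611): print(x,wproj(w,p+T@[x,0,0],s))
print(wproj(w,[.584,-.237,.031],s))
im=w['pixels'][180:420,200:440,::-1];cv2.imwrite('pics/w19z.png',cv2.resize(im,(600,600),interpolation=cv2.INTER_CUBIC))
E
```

```text
t: 20.55
position: [0.587, -0.2307, 0.1533]
tcp_rot: [2.002, 1.569, -3.034]
ft_force: [-0.3, -1.2, -1.5]
gripper_width: 0.0145
t: 20.75
position: [0.5869, -0.23, 0.1535]
tcp_rot: [1.869, 1.568, 3.113]
ft_force: [0.0, 1.1, -1.8]
gripper_width: 0.0145
pos [ 0.5869 -0.23    0.1535] F [ 0.   1.1 -1.8] w 0.0145 t 20.75 j [ 0.44  0.59 -0.24  1.88  0.21  0.7   1.33]
tool shift mm [-6.5 -3.6  1.9] n 0.15381783677315267
rotvec [-0.0037 -0.0007 -0.0024] deg 0.25596817490173757
-0.047 [323.73446753 371.42265846]
0.0086 [323.28546439 297.86020563]
0.0611 [323.04635414 259.95500548]
[312.76679773 232.84563612]
```

View pics/w19z.png

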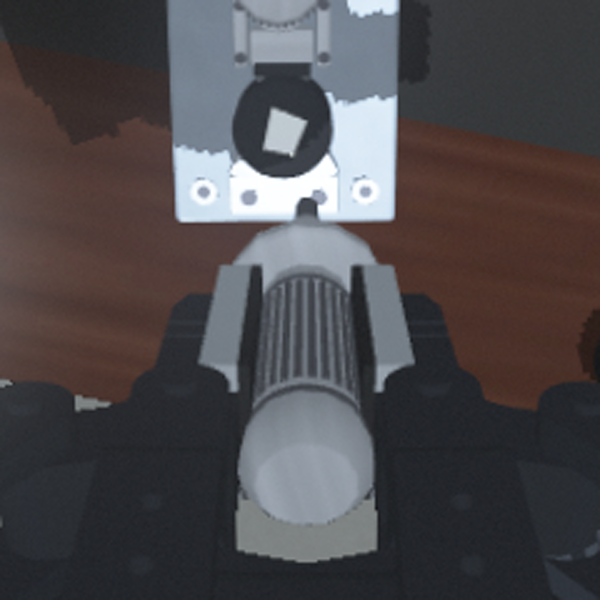

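```bash
python3 - <<'E'
from h import *
P=[];
for i in range(3): s=bot.sense();P.append(s['position'])
print(np.round(P,4))
plan([.5906,-.2287,.106],Rt(-18.5))
E
python3 -m jog '0.02 -0.0015 0.001 -0.002 0 -0.001 0.05;0.017 -0.0015 0.001 -0.001 0 -0.001 0.05;0.010 -0.001 0.0006 0 0 0 0.05;0 0 0 0 0 0 0.05;0 0 0 0 0 0 0.05'
python3 - <<'E'
from h import *
s=bot.sense();w=bot.capture('wrist');save(w,'w20')
plan([.5906,-.2287,.106],Rt(-18.5),s)
T=Ro.from_euler('xyz',s['tcp_rot']).as_matrix();p=np.array(s['position'])
for x in (-.047,.0086,.0611): print(x,wproj(w,p+T@[x,0,0],s))
print(wproj(w,[.584,-.237,.031],s),wproj(w,[.5906,-.2287,.031],s))
im=w['pixels'][180:420,200:440,::-1];cv2.imwrite('pics/w20z.png',cv2.resize(im,(600,600),interpolation=cv2.INTER_CUBIC))
E
```

```text
[[ 0.5875 -0.2286  0.154 ]
 [ 0.5875 -0.2286  0.154 ]
 [ 0.5875 -0.2286  0.154 ]]
pos [ 0.5875 -0.2286  0.154 ] F [ 0.6  0.2 -2. ] w 0.0147 t 20.8 j [ 0.44  0.59 -0.24  1.88  0.21  0.7   1.33]
tool shift mm [48.  -3.1  0.9] n 0.9613109281755914
rotvec [-0.0015 -0.0001 -0.0017] deg 0.13073209580216544
t: 21.3
position: [0.593, -0.2273, 0.1083]
tcp_rot: [-1.813, 1.569, -0.562]
ft_force: [0.2, 0.1, -1.6]
gripper_width: 0.0148
pos [ 0.593  -0.2273  0.1083] F [ 0.2  0.1 -1.6] w 0.0148 t 21.3 j [ 0.42  0.65 -0.22  1.9   0.23  0.61  1.3 ]
tool shift mm [ 2.3  1.9 -2.1] n 0.0730060534599042
rotvec [ 0.0027 -0.0005  0.0021] deg 0.19982021669568764
-0.047 [323.7358891 371.4328358]
0.0086 [323.28635622 297.8682856 ]
0.0611 [323.04696513 259.96154274]
[303.43448787 242.75364357] [319.61197656 248.42183076]
```

View pics/w20z.png

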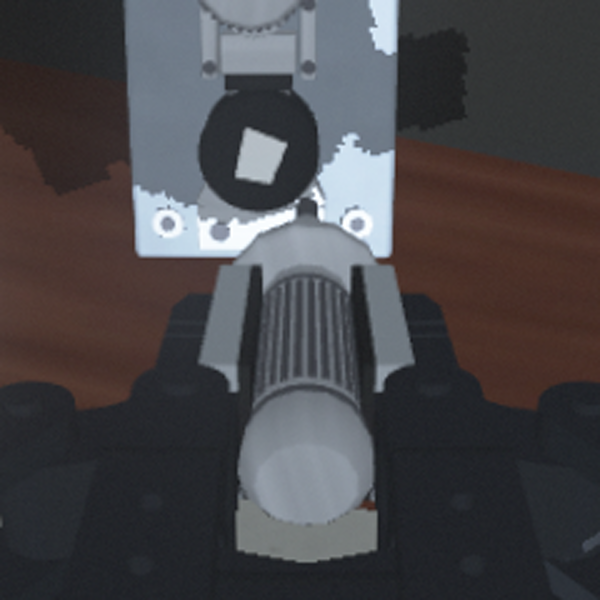

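Run:
```python
from h import *
s=bot.sense();w=bot.capture('wrist')
X=wonz(w,(304.3,241.6),s,.031);T=Ro.from_euler('xyz',s['tcp_rot']).as_matrix();p=np.array(s['position'])
print('centre',X,'TCP',p,'rel',p-X, np.linalg.norm((p-X)[:2]))
tip=p+T@[.0611,0,0];print('tip',tip)
H=np.array(w['hand_eye']);
# tip from image, at depth x_tool=.0611
c,d=wray(w,(322.8,262),s);q=T.T@(c-p);e=T.T@d;print('tip tool coords from image',q+(.0611-q[0])/e[0]*e)
want=X+.0102*np.array([.643,.766,0]);print('shift tool',T.T@(want-tip))
```

```text
centre [ 0.58378792 -0.23666846  0.031     ] TCP [ 0.59319216 -0.22760184  0.10871881] rel [0.00940424 0.00906662 0.07771881] 0.0130630518053442
tip [ 0.59335073 -0.22769303  0.04761908]
tip tool coords from image [ 0.0611     -0.00124748 -0.00014291]
shift tool [ 0.01661294  0.00253365 -0.00203976]
```

```bash
python3 -m jog '0.006 0.0015 -0.001 0 0 0 0.05;0.005 0.0015 -0.001 0 0 0 0.05;0 0 0 0 0 0 0.05;0 0 0 0 0 0 0.05'
python3 - <<'E'
from h import *
s=bot.sense();w=bot.capture('wrist');save(w,'w21')
X=np.array([.5838,-.2367,.031]);T=Ro.from_euler('xyz',s['tcp_rot']).as_matrix();p=np.array(s['position'])
print('TCP',p,'F',s['ft_force'],'rel',p-X, np.linalg.norm((p-X)[:2]))
im=w['pixels'][200:300,260:380,::-1];cv2.imwrite('pics/w21z.png',cv2.resize(im,(720,600),interpolation=cv2.INTER_CUBIC))
E
```

```text
t: 21.8
position: [0.5891, -0.2291, 0.0969]
tcp_rot: [-1.95, 1.569, -0.701]
ft_force: [0.2, -0.2, -1.3]
gripper_width: 0.0144
TCP [ 0.58907588 -0.22911538  0.09692533] F [ 0.22427596 -0.15527648 -1.25346363] rel [0.00527588 0.00758462 0.06592533] 0.009239120791426025
```

View pics/w21z.png

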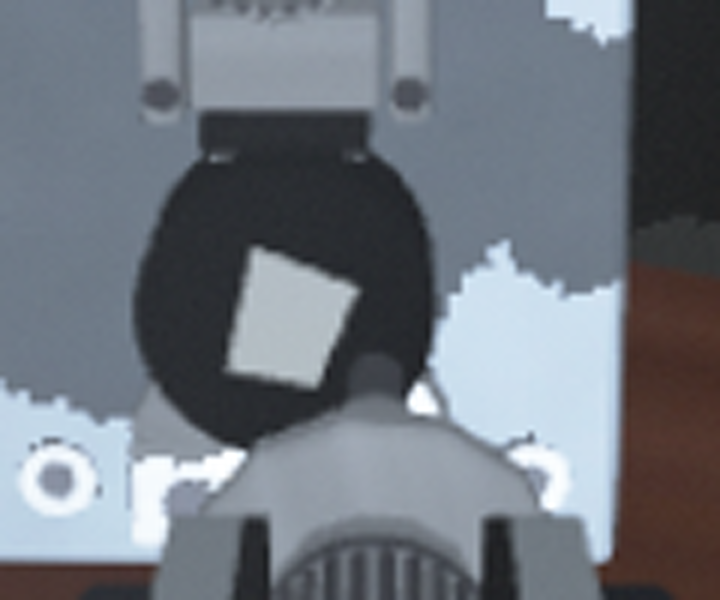

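```bash
python3 -m jog '0.002 0.001 0 0 0 0 0.05;0.002 0 0 0 0 0 0.05;0.002 0 0 0 0 0 0.05' 90
python3 -m jog '0.002 0 0 0 0 0 0.05;0.002 0 0 0 0 0 0.05;0.001 0 0 0 0 0 0.05' 90
python3 - <<'E'
from h import *
s=bot.sense();w=bot.capture('wrist');save(w,'w22')
X=np.array([.5838,-.2367,.031]);p=np.array(s['position'])
print('TCP',p,'F',s['ft_force'],'rel',p-X, np.linalg.norm((p-X)[:2]))
im=w['pixels'][200:300,260:380,::-1];cv2.imwrite('pics/w22z.png',cv2.resize(im,(720,600),interpolation=cv2.INTER_CUBIC))
E
```

```text
t: 22.15
position: [0.5886, -0.2287, 0.0912]
tcp_rot: [-1.813, 1.568, -0.564]
ft_force: [-1.7, -0.4, 3.5]
gripper_width: 0.0144
t: 22.45
position: [0.5887, -0.2288, 0.0867]
tcp_rot: [-1.827, 1.568, -0.577]
ft_force: [-1.9, 1.2, 8.5]
gripper_width: 0.0142
TCP [ 0.58870433 -0.22877208  0.08669656] F [-1.88639906  1.19246766  8.48673844] rel [0.00490433 0.00792792 0.05569656] 0.009322247465396736
```

View pics/w22z.png

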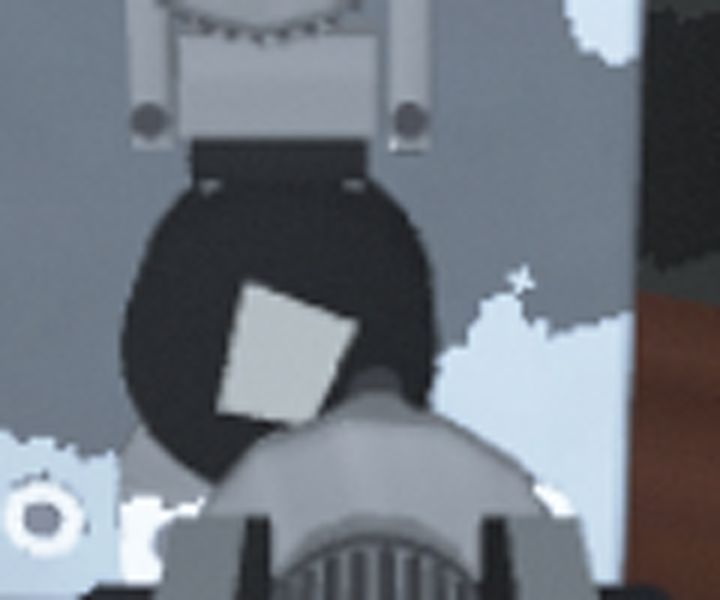

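```bash
python3 -m jog '0.002 0 0 0 0 0 0.05;0.001 0 0 0 0 0 0.05' 90
python3 -m jog '0.001 0 0 0 0 0 0.05;0.001 0 0 0 0 0 0.05' 90
python3 -m jog '0.001 0 0 0 0 0 0.05;0.001 0 0 0 0 0 0.05' 90
python3 - <<'E'
from h import *
s=bot.sense();w=bot.capture('wrist');save(w,'w23')
X=np.array([.5838,-.2367,.031]);p=np.array(s['position'])
print('TCP',p,'F',s['ft_force'],'rel',p-X, np.linalg.norm((p-X)[:2]))
im=w['pixels'][200:300,260:380,::-1];cv2.imwrite('pics/w23z.png',cv2.resize(im,(720,600),interpolation=cv2.INTER_CUBIC))
E
```

```text
t: 22.7
position: [0.5888, -0.2288, 0.084]
tcp_rot: [-1.821, 1.567, -0.572]
ft_force: [-2.2, 0.7, 11.4]
gripper_width: 0.0144
t: 22.9
position: [0.5905, -0.2293, 0.0823]
tcp_rot: [-1.638, 1.564, -0.388]
ft_force: [1.7, -0.6, 6.8]
gripper_width: 0.0145
t: 23.1
position: [0.5906, -0.2293, 0.0805]
tcp_rot: [-1.635, 1.564, -0.386]
ft_force: [1.5, -0.7, 8.4]
gripper_width: 0.0144
TCP [ 0.59058799 -0.229314    0.08045438] F [ 1.46931183 -0.7207798   8.39645404] rel [0.00678799 0.007386   0.04945438] 0.010031436808736912
```

View pics/w23z.png

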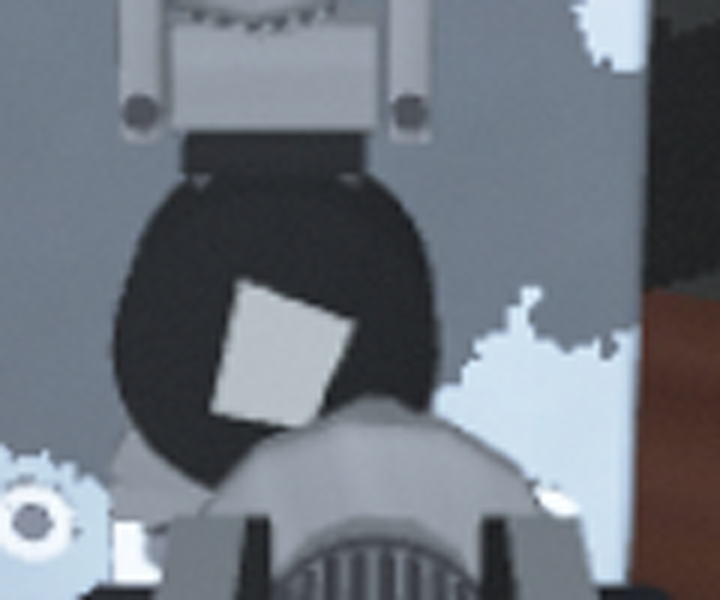

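```bash
python3 -m jog '-0.02 0 0 0 0 0 0.05;-0.03 0 0 0 0 0 0.05;-0.03 0 0 0 0 0 0.05;-0.025 0 0 0 0 0 0.05;0 0 0 0 0 0 0.05' 90
python3 - <<'E'
from h import *
s=bot.sense();w=bot.capture('wrist');save(w,'w24')
plan([.5895,-.0354,.195],Rt(-18.5),s)
T=Ro.from_euler('xyz',s['tcp_rot']).as_matrix();p=np.array(s['position'])
for x in (-.047,.0086,.0611): print(x,wproj(w,p+T@[x,0,0],s))
im=w['pixels'][180:420,200:440,::-1];cv2.imwrite('pics/w24z.png',cv2.resize(im,(600,600),interpolation=cv2.INTER_CUBIC))
E
```

```text
t: 23.65
position: [0.5899, -0.2291, 0.1874]
tcp_rot: [-1.655, 1.563, -0.406]
ft_force: [0.2, -0.5, -2.7]
gripper_width: 0.0146
pos [ 0.5899 -0.2291  0.1874] F [ 0.2 -0.5 -2.7] w 0.0146 t 23.65 j [ 0.45  0.55 -0.26  1.86  0.19  0.76  1.34]
tool shift mm [ -8.2  61.6 183.6] n 3.876458885773807
rotvec [ 0.0014 -0.0007  0.0079] deg 0.46202639865458905
-0.047 [323.73642614 371.43599642]
0.0086 [323.28723699 297.87046011]
0.0611 [323.04801094 259.96316373]
```

View pics/w24z.png

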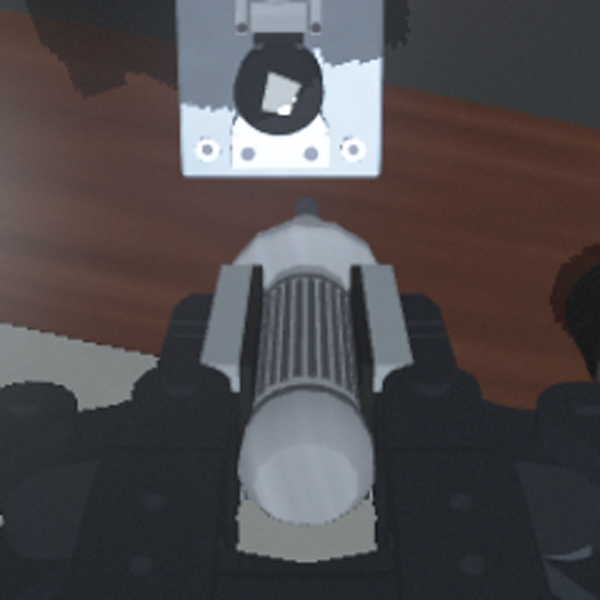

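```bash
python3 -m jog '-0.004 0.012 0.037 0 0 0.004 0.05;-0.004 0.012 0.037 0 0 0.004 0.05;0 0.0125 0.037 0 0 0 0.05;0 0.0125 0.037 0 0 0 0.05;0 0.0125 0.035 0 0 0 0.05' 90
python3 -m jog '0 0 0 0 0 0 0.05;0 0 0 0 0 0 0.05' 90
python3 - <<'E'
from h import *
s=bot.sense();w=bot.capture('wrist');save(w,'w25')
plan([.5895,-.0354,.15],Rt(-18.5),s)
print(wproj(w,[.5895,-.0354,.06],s))
im=w['pixels'][180:420,200:440,::-1];cv2.imwrite('pics/w25z.png',cv2.resize(im,(600,600),interpolation=cv2.INTER_CUBIC))
E
```

```text
t: 24.2
position: [0.5868, -0.0338, 0.1906]
tcp_rot: [1.718, 1.563, 2.968]
ft_force: [0.7, -0.5, -2.3]
gripper_width: 0.0142
t: 24.4
position: [0.587, -0.0345, 0.1909]
tcp_rot: [1.742, 1.563, 2.994]
ft_force: [0.6, -1.0, -1.6]
gripper_width: 0.0141
pos [ 0.587  -0.0345  0.1909] F [ 0.6 -1.  -1.6] w 0.0141 t 24.4 j [ 0.14  0.5  -0.26  1.94  0.18  0.73  1.03]
tool shift mm [40.8 -3.  -0. ] n 0.8189366935590339
rotvec [ 0.0041 -0.0013 -0.0077] deg 0.5052668735421173
[322.96618038 235.02279877]
```

View pics/w25z.png

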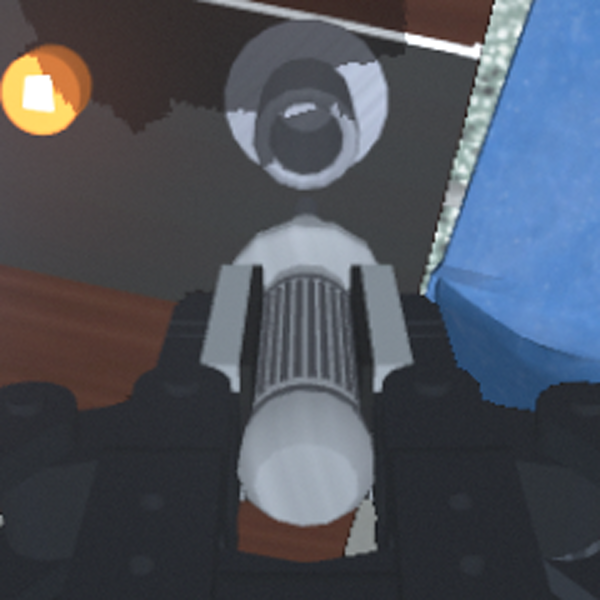

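```bash
python3 -m jog '0.025 -0.001 0 0.002 0 -0.003 0.05;0.025 -0.001 0 0.002 0 -0.003 0.05;0.006 -0.001 0 0 0 0 0.05;0 0 0 0 0 0 0.05;0 0 0 0 0 0 0.05' 90
python3 - <<'E'
from h import *
s=bot.sense();w=bot.capture('wrist');save(w,'w26')
plan([.5895,-.0354,.10],Rt(-18.5),s)
print(wproj(w,[.5895,-.0354,.06],s))
im=w['pixels'][200:300,260:380,::-1];cv2.imwrite('pics/w26z.png',cv2.resize(im,(720,600),interpolation=cv2.INTER_CUBIC))
E
```

```text
t: 24.95
position: [0.5907, -0.0371, 0.1367]
tcp_rot: [-2.355, 1.57, -1.111]
ft_force: [0.1, 0.0, -1.5]
gripper_width: 0.0143
pos [ 0.5907 -0.0371  0.1367] F [ 0.1  0.  -1.5] w 0.0143 t 24.95 j [ 0.13  0.57 -0.23  1.98  0.22  0.61  0.99]
tool shift mm [36.7  1.7  1.3] n 0.7344813090068242
rotvec [-0.0034 -0.0007  0.0007] deg 0.204427535090537
[325.12617428 249.18367012]
```

View pics/w26z.png

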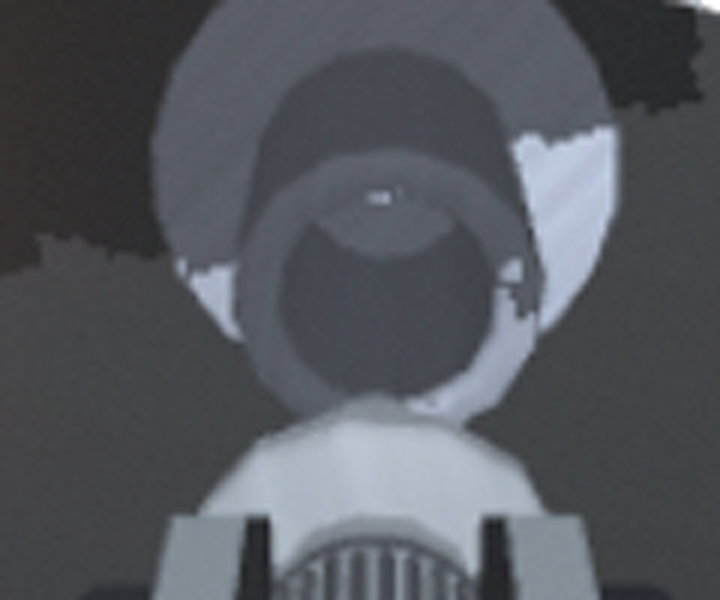

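```bash
python3 -m jog '0.007 0.0012 0.0011 0 0 0 0.05;0.006 0 0 0 0 0 0.05;0 0 0 0 0 0 0.05' 90
python3 - <<'E'
from h import *
s=bot.sense();w=bot.capture('wrist');save(w,'w27')
plan([.5895,-.0354,.10],Rt(-18.5),s)
print(wproj(w,[.5895,-.0354,.06],s))
im=w['pixels'][200:300,260:380,::-1];cv2.imwrite('pics/w27z.png',cv2.resize(im,(720,600),interpolation=cv2.INTER_CUBIC))
E
```

```text
t: 25.3
position: [0.589, -0.035, 0.1225]
tcp_rot: [2.582, 1.57, -2.456]
ft_force: [0.1, -0.7, -1.7]
gripper_width: 0.0145
pos [ 0.589  -0.035   0.1225] F [ 0.1 -0.7 -1.7] w 0.0145 t 25.3 j [ 0.12  0.59 -0.23  2.    0.23  0.58  0.98]
tool shift mm [22.5 -0.6 -0.2] n 0.4506027252499996
rotvec [-0.0023 -0.0011 -0.0007] deg 0.14866151981388118
[322.72417855 260.21963105]
```

View pics/w27z.png

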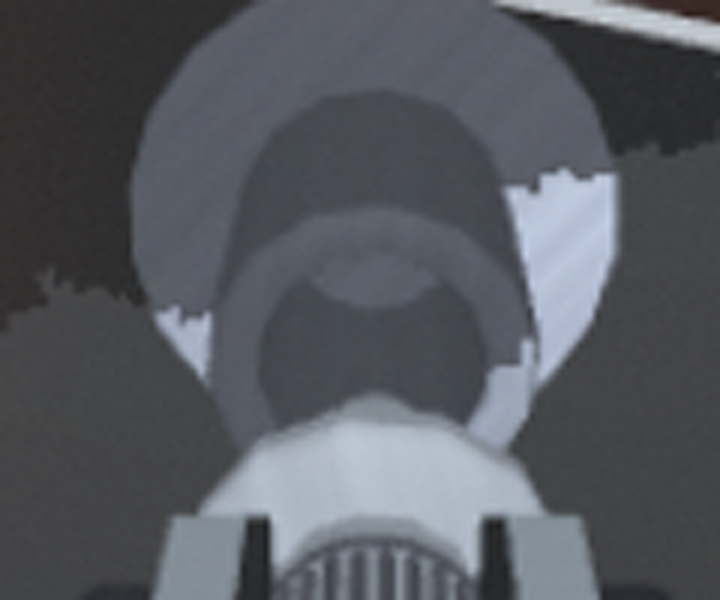

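```bash
python3 -m jog '0.008 -0.0003 -0.0002 0 0 0 0.05;0.008 0 0 0 0 0 0.05' 90
python3 -m jog '0.008 0 0 0 0 0 0.05;0.008 0 0 0 0 0 0.05' 90
python3 - <<'E'
from h import *
s=bot.sense();w=bot.capture('wrist');save(w,'w28')
plan([.5895,-.0354,.0715],Rt(-18.5),s)
E
```

```text
t: 25.55
position: [0.5899, -0.0354, 0.1068]
tcp_rot: [-2.121, 1.57, -0.875]
ft_force: [-0.1, 0.5, -2.3]
gripper_width: 0.0142
t: 25.75
position: [0.5895, -0.0354, 0.0902]
tcp_rot: [2.936, 1.57, -2.101]
ft_force: [0.9, 0.2, -2.3]
gripper_width: 0.0141
pos [ 0.5895 -0.0354  0.0902] F [ 0.9  0.2 -2.3] w 0.0141 t 25.75 j [ 0.1   0.63 -0.21  2.01  0.25  0.52  0.96]
tool shift mm [18.7  0.  -0. ] n 0.37459526778934443
rotvec [-0.0025 -0.0009 -0.0002] deg 0.1495763034818521
```

View pics/w28.png

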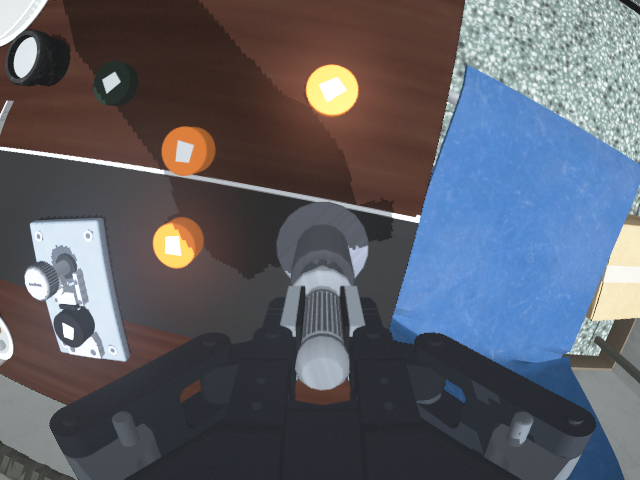

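The punch has entered the tube without contact force. I'll lower it the rest of the way in small steps.

```bash
python3 -m jog '0.008 0 0 0 0 0 0.05;0.006 0 0 0 0 0 0.05;0.002 0 0 0 0 0 0.05' 90
python3 -m jog '0.001 0 0 0 0 0 0.05;0.001 0 0 0 0 0 0.05;0 0 0 0 0 0 0.05' 90
```

```text
t: 26.1
position: [0.5894, -0.0353, 0.0743]
tcp_rot: [2.609, 1.57, -2.428]
ft_force: [0.8, 1.0, -2.1]
gripper_width: 0.014
t: 26.4
position: [0.5898, -0.0354, 0.0733]
tcp_rot: [-2.419, 1.57, -1.174]
ft_force: [-0.4, -0.3, -1.9]
gripper_width: 0.0145
```

```bash
python3 -m jog '0.001 0 0 0 0 0 0.05;0.0005 0 0 0 0 0 0.05;0 0 0 0 0 0 0.05' 90
python3 -m jog '0.0005 0 0 0 0 0 0.05;0.0005 0 0 0 0 0 0.05;0 0 0 0 0 0 0.05' 90
```

```text
t: 26.7
position: [0.5897, -0.0354, 0.0717]
tcp_rot: [-2.68, 1.57, -1.435]
ft_force: [0.2, 0.8, -1.6]
gripper_width: 0.0146
t: 27.0
position: [0.5898, -0.0354, 0.0712]
tcp_rot: [-2.415, 1.57, -1.169]
ft_force: [-1.7, 0.5, 4.6]
gripper_width: 0.0147
```

Collar on the rim (force +6 N). Release.

```bash
python3 -m jog '0 0 0 0 0 0 0.5;0 0 0 0 0 0 0.6;0 0 0 0 0 0 0.6;0 0 0 0 0 0 0.6;0 0 0 0 0 0 0.6' 60
python3 -m jog '-0.02 0 0 0 0 0 0.6;-0.03 0 0 0 0 0 0.6;-0.04 0 0 0 0 0 0.6;-0.04 0 0 0 0 0 0.6;0 0 0 0 0 0 0.6' 60
python3 - <<'E'
from h import *
s=bot.sense();w=bot.capture('wrist');save(w,'w29')
plan([.5895,-.0354,.0715],Rt(-18.5),s)
E
```

```text
t: 27.5
position: [0.5897, -0.0353, 0.0706]
tcp_rot: [-2.855, 1.57, -1.609]
ft_force: [0.3, 0.4, -0.3]
gripper_width: 0.0512
t: 28.0
position: [0.5923, -0.0351, 0.2058]
tcp_rot: [-1.339, 1.562, -0.094]
ft_force: [1.3, -0.0, -0.3]
gripper_width: 0.0516
pos [ 0.5923 -0.0351  0.2058] F [ 1.3 -0.  -0.3] w 0.0516 t 28.0 j [ 0.15  0.48 -0.27  1.93  0.18  0.75  1.02]
tool shift mm [134.2   3.6  -1.4] n 2.68612032566649
rotvec [-0.0028  0.0019  0.0081] deg 0.5020074757744871
```

View pics/w29.png

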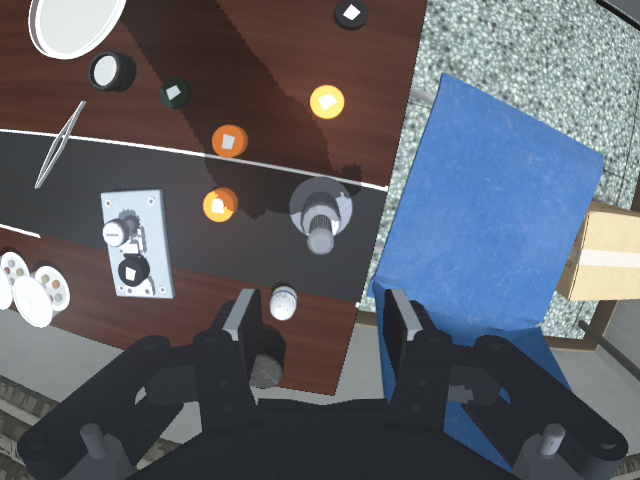

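Run:
```python
from h import *
a=bot.capture('scene');im=a['pixels'][150:360,210:490,::-1];cv2.imwrite('pics/s3.png',cv2.resize(im,(800,600),interpolation=cv2.INTER_CUBIC))
s=bot.sense();w=bot.capture('wrist')
im=w['pixels'][170:310,80:360,::-1];cv2.imwrite('pics/w30z.png',cv2.resize(im,(800,400),interpolation=cv2.INTER_CUBIC))
```

```text
(no output)
```

View pics/s3.png

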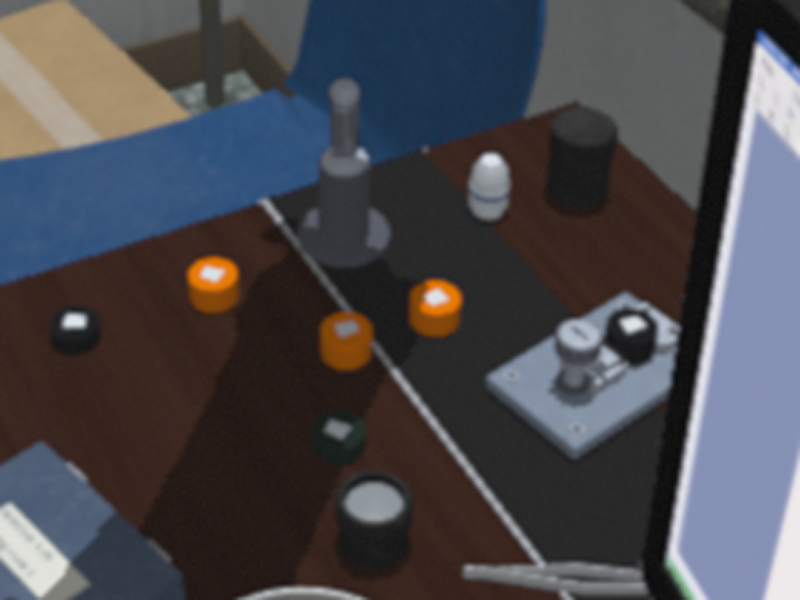

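View pics/w30z.png

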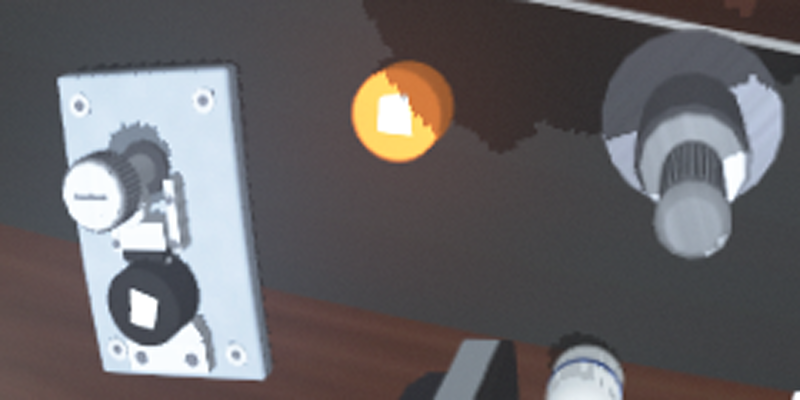

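```bash
python3 -m jog '0 0 0 0 0 0 0.6;0 0 0 0 0 0 0.6'; python3 -c "
from plant import bot
print(bot.finish_job())"
```

```text
t: 28.35
position: [0.5891, -0.0352, 0.1994]
tcp_rot: [2.204, 1.568, -2.834]
ft_force: [-0.4, 0.0, -0.1]
gripper_width: 0.0514
the job is handed in; nothing more can be done
None
```

The job is done and handed in at 28.35 s; `finish_job` reports no verdict, so I only have my own checks to go by.

**What I did**
- **Mount:** I set the thick mount, metal face up, about 2 mm to the jaw side of the nest and let it go.
- **Clamp screw:** I turned it clockwise until the torque jumped and my grip slipped on the head, which I took as the hard stop.
- **Punch:** I pressed it on the resin until it tripped, then hung it back in its stand.

**Last checks**
- **Screw and clamp:** The slot stayed aligned with the fixture's y axis, about 1.55 rad. The jaw pad touches the mount and the mount sits upright in the vee, but I could not measure the clamp force.
- **Punch trip:** The measured force rose to 11.4 N, then dropped to 6.8 N. The point was about 10 mm from the mount's centre (the arm readings and pictures gave 9 to 12 mm), clear of the metal.
- **Punch in its stand:** It hangs upright, with the collar's contact with the rim felt at about 5 N.
- **Other things:** The near thin mount (dark green), the far thin mount and the loupe look untouched in the pictures, but I did not measure them again.

**What went wrong on the way**
- The first straight-down descent to the mount stopped at the reach limit, 32 mm up, and the fingers closed on nothing. I tilted the tool 0.12 rad and kept that tilt until the mount was placed.
- When the punch tripped, the tool shifted about 2 mm sideways, still within the allowed ring.

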